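# Load the sample holder under the analyser's spring clip

## Task

Load the flat sample holder into the analyser's open drawer without picking it up: press the thumb tail of the spring clip down with one fingertip to raise its nose, and while you keep it down, push the holder along its channel with the other fingertip, under the nose and right home against the rear stops. Only then let the clip go, so that it clamps the holder, and move clear. Leave the other things on the bench where they are.

Things in the scene. Friction and masses are not known exactly. Their poses are not given: they have to be found in the camera images.
- analyser: white bench analyser, fixed, its sample drawer pulled out. Origin: on the bench under the drawer's sample stage. z up; x along the sample channel, away from the clip; y out of the machine. Housing 300 wide, 210 high, from y = -152 mm back; drawer front panel at y = +80 to +103 mm, top at 76 mm. The channel floor is level, 42 mm above the bench
- channel_end (a point): open +x end of the sample channel, on its floor's centre line, 63 mm in +x from the analyser's origin. The channel runs from here in -x between two steel rails 6 mm high and 41.5 mm apart, to two rear stops 6 mm high with faces at x = -10 mm. The plate goes 12 mm on past this end; beyond it the drawer is lower
- holder: flat aluminium sample holder, loose, 30 (x) by 40 (y) by 10 mm thick, 25 to 50 g, with a round grey sample pellet in its top. Origin: centre of its underside. It lies in the channel, its axes parallel to the analyser's, in front (+x) of the clip's nose, and must go towards the analyser's -x
- home (a point): point on the channel floor where the centre of the holder's underside is when it is home against the rear stops (5 mm in +x and 42 mm above the analyser's origin); axes as the analyser's
- clip (a joint): sprung steel rocker, rad. 0 = closed, empty: nose 3 mm above the channel floor, its front at x = 0 blocks the holder. Pressing the tail raises the nose: at 0.39 it is level with the 10 mm holder's top (and rests there when clamping), at 0.6, the end stop, 13.8 mm above the floor. Let go, the spring closes it; holding it right down takes 5 to 13 N, least at the outer end
- clip_pin (a point): pin on which the clip rocks, across the channel, 20 mm in -x from the analyser's origin, 13 mm above the channel floor. Two cheeks hold it: 12 mm long in x, 23 mm apart outside, tops 18 mm above the channel floor. Nose on the +x side, thumb tail on the -x side
- clip_tail (a point): middle of the thumb tail's top face, a plate 27 mm long in x, 24 mm wide. Closed it tilts up 34 degrees, its outer end 26 mm above the channel floor. Fully pressed it is level, 2 mm above the channel floor, and reaches from x = -33 to -60 mm in the analyser's frame; a fingertip may slide along it while keeping it down
- clip_nose (a point): underside of the clip's nose, a round bar 6 mm thick and 20 mm wide across the channel, 17 mm in +x from the pin
- disc: brass check disc, 42 mm across, 24 mm high, standing on the bench beyond the drawer front. Origin: centre of its underside
- flask: red-brown flat reagent bottle with a black cap, 48 by 30 mm, 78 mm high, on the bench. Origin: centre of its underside
- spare: white plastic sample cup lid, 41 mm across, 7 mm high, lying on the bench. Origin: centre of its underside
- casebox: black sample case with a clear lid, 122 by 87 mm, 40 mm high, on the bench. Origin: centre of its underside
There are look-alikes about, which are no part of the job. What is shaped like the holder but green or purple is not meant.

How it is judged:
By the outcome, as a careful person would: the job done as asked, in the order asked, and still so for the second after the job is handed in, with the robot touching nothing.
It also fails if it takes over 48 s, if anything falls off the work surface, if the arm or the gripper's body presses on something with over 40 N, if the wrist force passes 120 N, or if a joint passes its speed limit or range.

## Robot

A 7-joint arm with a two-finger parallel gripper is mounted at the origin on the work surface. World frame = base frame: x ahead of the robot, y to its left, z up, the work surface at z = 0. Lengths are in m, angles in rad, forces in N, time in s.
With the tool pointing down it reaches from about 0.4 to 0.875 m from the base axis. Payload 6.5 kg.
Tool frame: the origin (TCP) lies midway between the tips of the shut fingers; the grasp point (between the pads) lies 19 mm behind it; z points along the fingers, y is the direction in which the jaws open and shut (so a half turn about z gives the same grasp; the last joint's range is limited). The gripper opens to 85 mm and grips with 20 to 120 N. Pads are 22 mm wide; open, the fingers measure 114 mm over their backs; the gripper's body (76 mm by 85 mm) begins 54 mm behind the grasp point. The pads swing forward as they close: fully open they stand 13 mm farther back than shut.
Start: joints at [-1.333, 0.536, -0.004, 1.538, 0.003, 1.067, -0.071], TCP at [0.194, 0.62, 0.204] pointing down, gripper open.
Joint ranges: [-2.7, 2.7], [-0.37, 2.16], [-1.27, 1.26], [0.24, 2.4], [-1.31, 4.45], [0.19, 1.91], [-2.76, 2.76]. Speed limits (rad/s): [2.39, 2.39, 3.14, 3.14, 3.14, 3.14, 3.14].

## Interface

Orientations are given as a unit quaternion [w, x, y, z].
In Python, from cell import manip gives the robot as it stands.
- The arm moves only by the tool apply_moves, never from a script. Its argument "deltas" is a list of rows, each a list of 5 numbers: the shift along the tool's x, y, z in units of 40 mm (1.0 is 40 mm), then the turn about the tool's z in units of 6 degrees (1.0 is 6 degrees), then the opening, from -1 (shut) to 1 (fully open). A call has 1 to 20 rows; each row is the pose to reach, as a shift and turn from the pose commanded when the call began, along the tool's axes at that moment; what a row does not reach only later rows make up. A row lasts 1/10 s, in which the tool goes at most 50 mm and 8.59 degrees, less where a joint would pass 70% of its speed; a pose out of reach is approached as far as the arm can. A call with a gripper value outside its range is refused whole. The fingers move at their own pace and stop on an object; the grip force is fixed at half the most. Time passes only in rows, so rows that repeat a pose let the fingers close. It gives the time, the measured TCP pose, the force and the opening at its end, in the units of the state.
- manip.get_state(): the state, without advancing time (a new reading comes with each control period).
- manip.snapshot(name): name is "scene" or "top" or "wrist"; returns the picture (384x512x3 uint8, red, green, blue); there is no depth.
- manip.camera_model(name): a dict with "fx", "fy", "cx", "cy" (pixels), "k1" (the pictures are not rectified: a ray, as slopes to the right and down, at radius r is drawn at 1 + k1 r^2 times it, then the intrinsics apply), "T" (4x4, takes a point from camera to world coordinates). Camera axes: x right, y down, z forward; pixel columns grow to the right and rows downward; lengths in m; the calibration is good to about 2 mm. A picture is of the moment at which its call begins: read the wrist's pose just before it. camera_model takes no time and is no camera call; for the wrist camera it gives the pose at the moment of the call.
- manip.job_done(): hands the job in, once; it reports no verdict.
The state is a dict: "t": time; "joints": joint angles; "joint_velocities": joint speeds; "tau": joint torques, N m; "position": TCP position; "tcp_rot": TCP orientation; "contact_force": force on the tool from outside, world axes, zero at the start; "moment": the same for the moment, N m; "grip_width": finger opening in m.
Only numpy, scipy, OpenCV 4.12 (cv2) and the standard library are available. Lean on these libraries where they do the work, as an engineer would, in place of code of your own. Each camera call takes 0.05 s, during which the arm holds its last target.

## Working session

There is one attempt and no reset: what is moved stays moved. The work goes in short steps, Python scripts to look and compute and a tool call to move; the robot and the scene stay as the last step left them, time stands still between calls to the robot, and variables do not carry over. Pictures are saved under pics/ and viewed, and the job is handed in when it is done.

Besides the shell and the picture viewer there is one more tool, called after "Request:" as name(argument=value, ...) on one line, values as JSON. apply_moves: Moves the arm, as the interface text tells. Its arguments: {"type":"object","properties":{"deltas":{"type":"array"}},"required":["deltas"]}

```bash
ls; mkdir -p pics; python3 - <<'E'
from cell import manip
import cv2
s=manip.get_state();print(s['t'],s['position'],s['tcp_rot'],s['grip_width'],s['contact_force'])
for n in ["scene","top","wrist"]:
    c=manip.camera_model(n);print(n,c)
    im=manip.snapshot(n);cv2.imwrite(f"pics/{n}0.png",im[:,:,::-1])
E
```

```text
pics
0.0 [0.19425193 0.61954751 0.20359042] [-8.31209886e-05  1.51283685e-01  9.88489971e-01 -9.03866454e-04] 0.0856535093088903 [-0.00259152 -0.35460844 -0.5592215 ]
scene {'fx': 484.48639991829356, 'fy': 484.48639991829356, 'cx': 251.13050218252826, 'cy': 190.3734466384974, 'k1': -0.16780955865315447, 'T': array([[-0.27066348,  0.81656791, -0.50986089,  1.02700373],
       [ 0.96264468,  0.23371319, -0.13672369,  0.30666798],
       [ 0.00751703, -0.52782098, -0.84932238,  0.74083293],
       [ 0.        ,  0.        ,  0.        ,  1.        ]])}
top {'fx': 423.86047879101983, 'fy': 423.86047879101983, 'cx': 255.42398080502716, 'cy': 187.15392124815253, 'k1': 0.016956403707851602, 'T': array([[ 0.02896529, -0.9945711 ,  0.0999467 ,  0.53401662],
       [-0.99945032, -0.0272032 ,  0.01894857,  0.18603886],
       [-0.01612683, -0.10044061, -0.99481235,  0.82972837],
       [ 0.        ,  0.        ,  0.        ,  1.        ]])}
wrist {'fx': 287.35946351007243, 'fy': 287.35946351007243, 'cx': 249.43765230334725, 'cy': 191.87492365617274, 'k1': -0.06292657323514954, 'T': array([[ 0.29813296,  0.90688591,  0.29778295,  0.11866339],
       [ 0.95452306, -0.28274075, -0.0945695 ,  0.64324516],
       [-0.00156837,  0.31243497, -0.94993785,  0.37278842],
       [ 0.        ,  0.        ,  0.        ,  1.        ]])}
```

View pics/scene0.png

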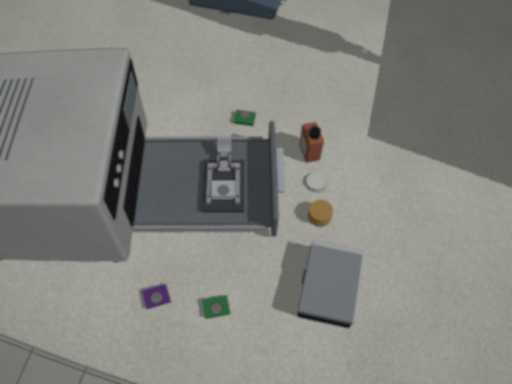

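View pics/top0.png

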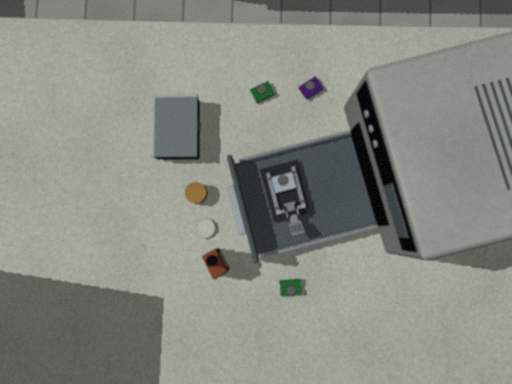

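View pics/wrist0.png

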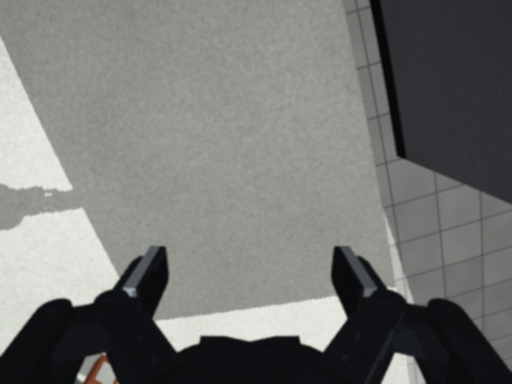

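The scene picture shows the drawer at about (205,183), with the clip at (224,150) and the silver holder with its grey pellet at (223,187). The green look-alikes are at (245,117) and (216,306), and the purple one is at (156,296). In the top picture the silver holder is at about (284,182) and the tail at (295,225). I'll enlarge both.

```bash
python3 - <<'E'
import cv2
a=cv2.imread('pics/top0.png')[120:270,220:400];cv2.imwrite('pics/t0c.png',cv2.resize(a[20:130,20:120],None,fx=6,fy=5.4,interpolation=cv2.INTER_CUBIC))
b=cv2.imread('pics/scene0.png')[125:225,180:280];cv2.imwrite('pics/s0c.png',cv2.resize(b,None,fx=6,fy=6,interpolation=cv2.INTER_CUBIC))
E
```

```text
(no output)
```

View pics/t0c.png

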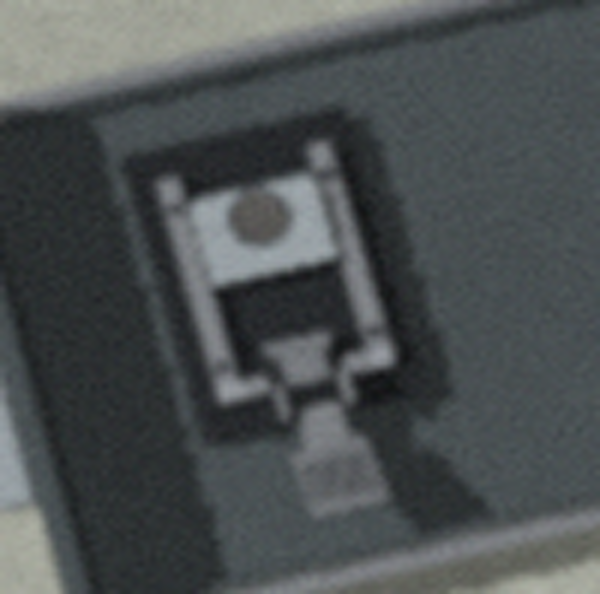

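View pics/s0c.png

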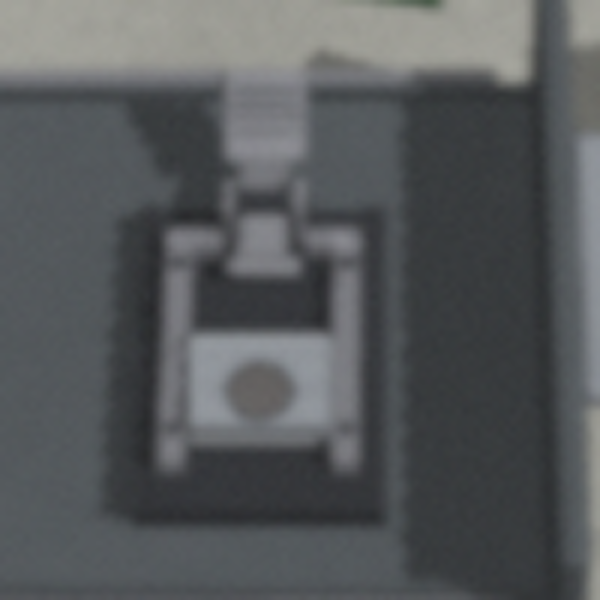

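```bash
cat > h.py <<'E'
import numpy as np,cv2
from scipy.optimize import least_squares
def proj(cm,P):
    T=np.array(cm['T']);P=np.atleast_2d(P);q=(P-T[:3,3])@T[:3,:3]
    s=q[:,:2]/q[:,2:];r2=(s**2).sum(1,keepdims=True);s=s*(1+cm['k1']*r2)
    return s*[cm['fx'],cm['fy']]+[cm['cx'],cm['cy']]
def w(p,P):
    P=np.atleast_2d(P);c,s=np.cos(p[2]),np.sin(p[2])
    return np.c_[p[0]+c*P[:,0]-s*P[:,1],p[1]+s*P[:,0]+c*P[:,1],P[:,2]]
E
cat > fit.py <<'E'
from h import *
from cell import manip
ct,cs=manip.camera_model('top'),manip.camera_model('scene')
def t(u,v):return (240+u/6,140+v/5.4)
def s(u,v):return (180+u/6,125+v/6)
# model pts (mm); 'h' -> holder-relative
mm=1e-3
F=[ # cam, kind, pt, pixel
('t',1,(15,20,52),t(188,195)),('t',1,(15,-20,52),t(325,172)),('t',1,(-15,-20,52),t(340,260)),('t',1,(-15,20,52),t(213,288)),
('t',0,(-59.2,12,68.5),t(316,517)),('t',0,(-59.2,-12,68.5),t(388,500)),('t',0,(-36.9,12,53.5),t(293,450)),
('t',0,(75,40,42),t(125,160)),
('s',1,(15,20,52),s(332,430)),('s',1,(15,-20,52),s(187,430)),('s',1,(-15,-20,52),s(192,335)),('s',1,(-15,20,52),s(328,335)),
('s',0,(-59.2,12,68.5),s(308,72)),('s',0,(-59.2,-12,68.5),s(227,72)),('s',0,(-36.9,12,53.5),s(305,160)),('s',0,(-36.9,-12,53.5),s(225,158)),
('s',0,(0,10,47),s(300,272)),('s',0,(0,-10,47),s(230,272))]
F=[f for f in F if f[2]!=(75,40,42)]
def res(x,full=False):
    out=[]
    for c,k,P,px in F:
        P=np.array(P,float)*mm
        if k: P[0]+=x[3]
        o=x[4:6] if c=='t' else x[6:8]
        out.append(proj(ct if c=='t' else cs,w(x[:3],P))[0]-px)
    out=np.array(out)
    return out if full else np.r_[out.ravel()]
def cost(x): return res(np.r_[x,0,0,0,0])
r=least_squares(cost,[.53,.12,.2,.04],loss='soft_l1')
print(r.x,np.degrees(r.x[2]));e=res(r.x,True)
for f,d in zip(F,e):print(f[0],f[1],f[2],d.round(2))
for n in ['t','s']:
    m=[i for i,f in enumerate(F) if f[0]==n]
    FF=F;F=[F[i] for i in m];q=least_squares(cost,r.x).x;print(n,q,np.degrees(q[2]));F=FF
E
python3 fit.py
```

```text
[0.58539532 0.13852261 0.27631707 0.0387726 ] 15.8318017132225
t 1 (15, 20, 52) [-0.23  0.95]
t 1 (15, -20, 52) [-2.09 -0.09]
t 1 (-15, -20, 52) [-0.46 -0.73]
t 1 (-15, 20, 52) [-0.35 -0.59]
t 0 (-59.2, 12, 68.5) [-1.26  0.06]
t 0 (-59.2, -12, 68.5) [-0.21 -0.1 ]
t 0 (-36.9, 12, 53.5) [-1.09  0.41]
s 1 (15, 20, 52) [-0.69 -0.64]
s 1 (15, -20, 52) [-0.57 -0.69]
s 1 (-15, -20, 52) [-0.66  0.  ]
s 1 (-15, 20, 52) [0.26 0.05]
s 0 (-59.2, 12, 68.5) [-0.39 -0.78]
s 0 (-59.2, -12, 68.5) [-0.52 -0.79]
s 0 (-36.9, 12, 53.5) [ 0.08 -0.17]
s 0 (-36.9, -12, 53.5) [-0.22  0.14]
s 0 (0, 10, 47) [-0.58  0.58]
s 0 (0, -10, 47) [-0.47  0.56]
t [0.58561228 0.13709365 0.270629   0.03839063] 15.50589960996082
s [0.5853368  0.13919493 0.27905636 0.03928945] 15.98875158380925
```

The holder in the channel is silver, so it's the one meant. The three with the same shape are green or purple. The joint fit of both views agrees to within 2 mm. Now I'll move above the drawer with the tool y axis lined up with the channel.

```bash
cat >> h.py <<'E'
from scipy.spatial.transform import Rotation as Ro
def plan(st,p,x,y,z):
    """shift in tool units to put TCP at analyser (x,y mm) & world z; turn units"""
    q=st['tcp_rot'];R=Ro.from_quat([q[1],q[2],q[3],q[0]]).as_matrix()
    tgt=w(p,[[x*1e-3,y*1e-3,z]])[0]
    d=R.T@(tgt-st['position'])/.04
    yaw=np.arctan2(R[1,1],R[0,1]);dt=np.degrees(yaw-p[2])/6
    return d.round(3),round(dt,3),w(p,[[0,0,0]])[0]
def inan(st,p):
    q=st['position'];c,s=np.cos(p[2]),np.sin(p[2]);d=q[:2]-p[:2]
    f=st['contact_force']
    return np.round([1e3*(c*d[0]+s*d[1]),1e3*(-s*d[0]+c*d[1]),1e3*q[2]],2),np.round([c*f[0]+s*f[1],-s*f[0]+c*f[1],f[2]],2)
E
python3 - <<'E'
from h import *
from cell import manip
p=[.5854,.1385,.2763]
st=manip.get_state();print(plan(st,p,13.5,0,.16))
E
```

```text
(array([-13.21 ,  -8.369,   1.108]), np.float64(9.461), array([0.5854, 0.1385, 0.    ]))
```

Request:
apply_moves(deltas=[[-1,-0.6,0,0.7,1],[-2,-1.2,0,1.4,1],[-3,-1.9,0,2.1,1],[-4,-2.5,0,2.8,1],[-5,-3.1,0,3.5,1],[-6,-3.8,0,4.2,1],[-7,-4.4,0,4.9,1],[-8,-5,0,5.6,1],[-9,-5.7,0,6.3,1],[-10,-6.3,0,7,1],[-11,-7,0,7.7,1],[-12,-7.6,0.2,8.4,1],[-12.6,-8,0.4,9,1],[-13,-8.2,0.7,9.46,1],[-13.21,-8.37,1,9.46,1],[-13.21,-8.37,1.1,9.46,1],[-13.21,-8.37,1.1,9.46,1],[-13.21,-8.37,1.1,9.46,1]])

```text
t: 1.95
position: [0.5979, 0.1444, 0.1607]
tcp_rot: [-0.0, 0.602, 0.799, 0.0]
contact_force: [0.1, 0.0, 0.2]
grip_width: 0.0852
```

```bash
python3 - <<'E'
from h import *
from cell import manip
p=[.5854,.1385,.2763]
st=manip.get_state();print(st['t'],inan(st,p),plan(st,p,13.5,0,.16),st['grip_width'],st['joints'])
cm=manip.camera_model('wrist')
np.save('cw1.npy',np.array([cm],dtype=object))
im=manip.snapshot('wrist')[:,:,::-1];cv2.imwrite('pics/w1.png',im)
cv2.imwrite('pics/w1c.png',cv2.resize(im[190:384,120:390],None,fx=2.9,fy=2.9,interpolation=cv2.INTER_CUBIC))
E
```

```text
1.95 (array([ 13.61,   2.25, 160.74]), array([ 0.15, -0.01,  0.21])) (array([-0.056, -0.003,  0.018]), np.float64(0.026), array([0.5854, 0.1385, 0.    ])) 0.08516623835182163 [-0.55892221  0.54312583  0.34857576  1.69082659 -0.22055335  0.94636891
  0.15202572]
```

View pics/w1.png

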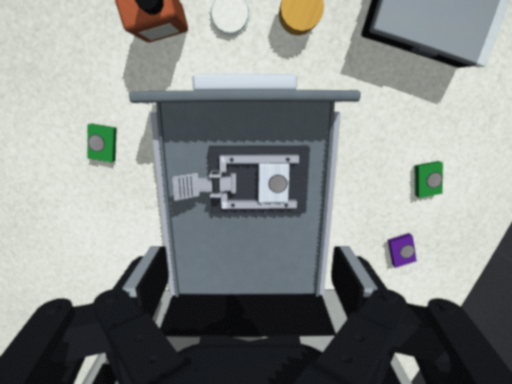

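View pics/w1c.png

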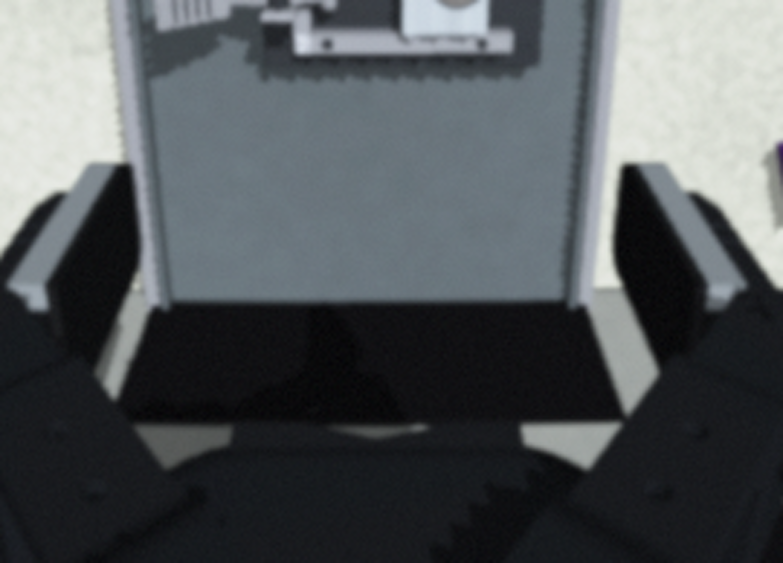

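The wrist picture shows the drawer with the tail at (186,186), the nose at (229,184) and the silver holder at (275,183). Image right is channel +x. I'll enlarge it for a finer fit.

```bash
python3 - <<'E'
import cv2
im=cv2.imread('pics/w1.png');cv2.imwrite('pics/w1d.png',cv2.resize(im[140:220,165:315],None,fx=5.3,fy=5.3,interpolation=cv2.INTER_CUBIC))
E
```

```text
(no output)
```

View pics/w1d.png

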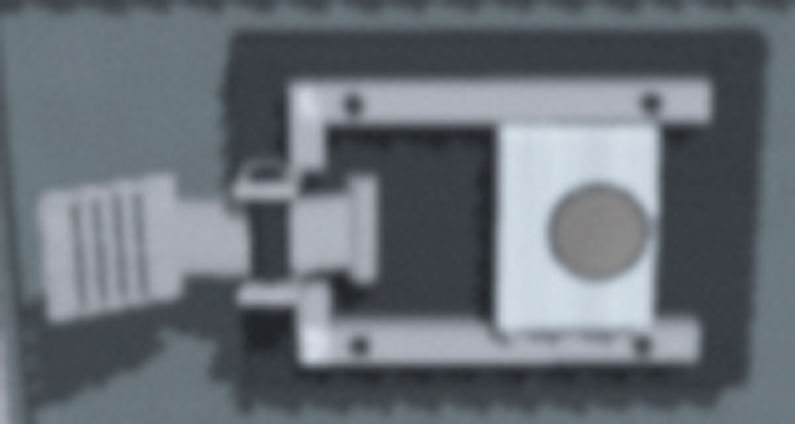

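```bash
cat > fit2.py <<'E'
exec(open('fit.py').read().split('def res')[0])
cw=np.load('cw1.npy',allow_pickle=True)[0]
def k(u,v):return (165+(u+.5)/5.3-.5,140+(v+.5)/5.3-.5)
W=[('w',1,(-15,20,52),k(498,123)),('w',1,(15,20,52),k(659,123)),('w',1,(15,-20,52),k(655,327)),
('w',0,(-59.2,12,68.5),k(39,192)),('w',0,(-59.2,-12,68.5),k(47,322)),('w',0,(-36.9,12,53.5),k(176,174)),('w',0,(-36.9,-12,53.5),k(182,298)),
('w',0,(0,10,48),k(378,176)),('w',0,(0,-10,48),k(378,283)),
('w',0,(63,20.75,48),k(711,123)),('w',0,(63,-20.75,48),k(700,322))]
cams=dict(t=ct,s=cs,w=cw)
def run(F,show=False):
    def f(x):
        o=[]
        for c,kk,P,px in F:
            P=np.array(P,float)*mm
            if kk:P[0]+=x[3]
            o.append((proj(cams[c],w(x[:3],P))[0]-px))
        return np.array(o).ravel()
    r=least_squares(f,[.585,.138,.276,.039],loss='soft_l1')
    print(r.x.round(4),np.degrees(r.x[2]).round(2))
    if show:
        for a,d in zip(F,f(r.x).reshape(-1,2)):print(a[0],a[2],d.round(2))
run(W,1);run(F+W)
E
python3 fit2.py
```

```text
[0.5858 0.1381 0.288  0.0384] 16.5
w (-15, 20, 52) [0.19 0.77]
w (15, 20, 52) [0.18 0.57]
w (15, -20, 52) [-0.4   0.15]
w (-59.2, 12, 68.5) [-0.11  0.66]
w (-59.2, -12, 68.5) [0.64 0.03]
w (-36.9, 12, 53.5) [ 0.2  -0.09]
w (-36.9, -12, 53.5) [ 0.56 -0.59]
w (0, 10, 48) [-0.46 -0.21]
w (0, -10, 48) [-0.02 -1.58]
w (63, 20.75, 48) [-0.55 -1.09]
w (63, -20.75, 48) [-0.23  0.38]
[0.5857 0.1382 0.2847 0.0385] 16.31
```

```bash
python3 - <<'E'
from h import *
from cell import manip
st=manip.get_state();cw=np.load('cw1.npy',allow_pickle=True)[0]
q=st['tcp_rot'];R=Ro.from_quat([q[1],q[2],q[3],q[0]]).as_matrix()
for z in (-.009,-.013,-.017):
  for y in(.0426,.050,.057):
    P=np.array([[.011,y,z],[.011,-y,z],[-.011,y,z]])
    print(z,y,[(((a-[120,190])*2.9).round(0)).tolist() for a in proj(cw,st['position']+P@R.T)])
p=[.5857,.1382,.285]
print(plan(st,p,13.2,0,.085))
E
```

```text
-0.009 0.0426 [[577.0, 78.0], [169.0, 78.0], [569.0, 172.0]]
-0.009 0.05 [[612.0, 78.0], [134.0, 78.0], [603.0, 171.0]]
-0.009 0.057 [[645.0, 78.0], [101.0, 77.0], [634.0, 171.0]]
-0.013 0.0426 [[582.0, 86.0], [164.0, 85.0], [573.0, 181.0]]
-0.013 0.05 [[617.0, 86.0], [129.0, 85.0], [607.0, 181.0]]
-0.013 0.057 [[651.0, 86.0], [95.0, 85.0], [640.0, 180.0]]
-0.017 0.0426 [[586.0, 94.0], [160.0, 94.0], [577.0, 191.0]]
-0.017 0.05 [[623.0, 94.0], [123.0, 93.0], [612.0, 190.0]]
-0.017 0.057 [[657.0, 94.0], [89.0, 93.0], [646.0, 190.0]]
(array([-0.06 , -0.013,  1.9  ]), np.float64(-0.059), array([0.5857, 0.1382, 0.    ]))
```

The visible fingertip corners, at crop (130,165) and (622,165), don't match tips 13 mm behind the TCP. They suggest about 40 mm. I'll check the finger geometry in free air at other openings.

Request:
apply_moves(deltas=[[0,0,0,0,0.6],[0,0,0,0,0.6],[0,0,0,0,0.6],[0,0,0,0,0.6]])

```text
t: 2.4
position: [0.5985, 0.1428, 0.1607]
tcp_rot: [0.0, 0.603, 0.798, 0.0]
contact_force: [-0.5, -1.2, -0.2]
grip_width: 0.0683
```

```bash
python3 - <<'E'
from h import *
from cell import manip
im=manip.snapshot('wrist')[:,:,::-1]
cv2.imwrite('pics/w2c.png',cv2.resize(im[190:384,120:390],None,fx=2.9,fy=2.9,interpolation=cv2.INTER_CUBIC))
print(manip.get_state()['grip_width'])
E
```

```text
0.06831729634983971
```

Request:
apply_moves(deltas=[[0,0,0,0,-1],[0,0,0,0,-1],[0,0,0,0,-1],[0,0,0,0,-1],[0,0,0,0,-1],[0,0,0,0,-1],[0,0,0,0,-1],[0,0,0,0,-1]])

```text
t: 3.25
position: [0.5985, 0.1427, 0.1605]
tcp_rot: [0.0, 0.603, 0.798, 0.0]
contact_force: [0.9, -0.1, 0.4]
grip_width: -0.0002
```

```bash
python3 - <<'E'
from h import *
from cell import manip
im=manip.snapshot('wrist')[:,:,::-1]
cv2.imwrite('pics/w3c.png',cv2.resize(im[190:384,120:390],None,fx=2.9,fy=2.9,interpolation=cv2.INTER_CUBIC))
im=manip.snapshot('scene')[:,:,::-1]
cv2.imwrite('pics/s3.png',im)
print(manip.get_state()['grip_width'])
E
```

```text
-9.653636015387254e-05
```

View pics/w2c.png

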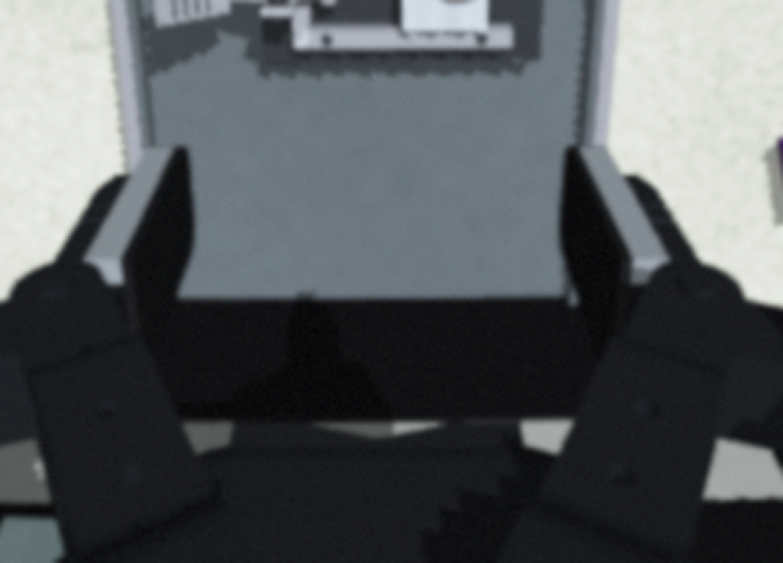

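View pics/w3c.png

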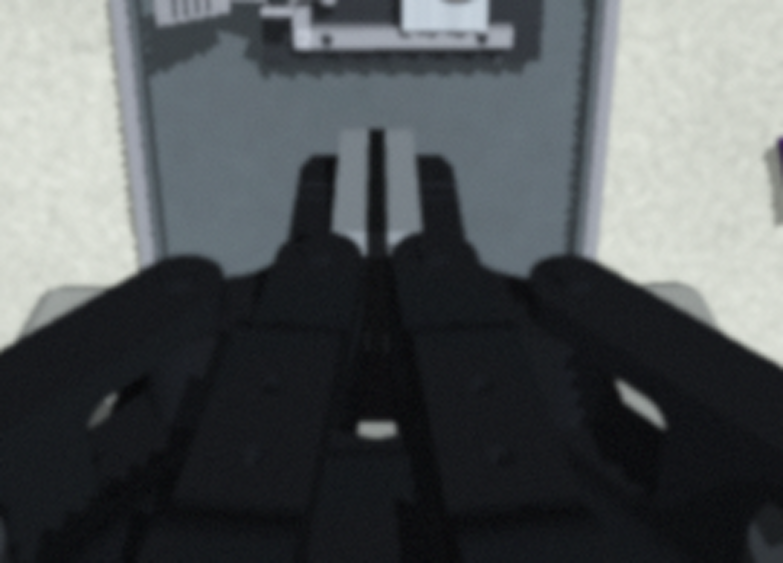

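View pics/s3.png

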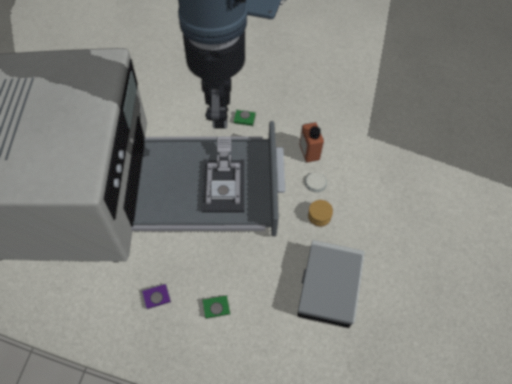

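```bash
python3 - <<'E'
from h import *
from cell import manip
st=manip.get_state();cw=manip.camera_model('wrist');cs=manip.camera_model('scene')
print(proj(cs,st['position']),st['position'])
q=st['tcp_rot'];R=Ro.from_quat([q[1],q[2],q[3],q[0]]).as_matrix()
for x in(-.011,0,.011):
  for z in (0,-.01,-.02,-.03,-.04):
    P=np.array([[x,0.0,z],[x,.010,z]])
    print(x,z,[(((a-[120,190])*2.9).round(0)).tolist() for a in proj(cw,st['position']+P@R.T)])
T=np.array(cw['T']);c=R.T@(T[:3,3]-st['position']);print('cam in tool',c,'axis',R.T@T[:3,2])
E
python3 - <<'E'
import cv2
im=cv2.imread('pics/s3.png')[60:160,160:290];cv2.imwrite('pics/s3c.png',cv2.resize(im,None,fx=6,fy=6,interpolation=cv2.INTER_CUBIC))
E
```

```text
[[220.70953472 136.44326004]] [0.59850772 0.1427272  0.16051005]
-0.011 0 [[372.0, 151.0], [416.0, 151.0]]
-0.011 -0.01 [[372.0, 173.0], [418.0, 173.0]]
-0.011 -0.02 [[372.0, 197.0], [421.0, 197.0]]
-0.011 -0.03 [[371.0, 225.0], [423.0, 225.0]]
-0.011 -0.04 [[371.0, 255.0], [426.0, 255.0]]
0 0 [[372.0, 107.0], [417.0, 107.0]]
0 -0.01 [[372.0, 127.0], [419.0, 127.0]]
0 -0.02 [[372.0, 149.0], [422.0, 149.0]]
0 -0.03 [[371.0, 174.0], [424.0, 175.0]]
0 -0.04 [[371.0, 203.0], [428.0, 203.0]]
0.011 0 [[372.0, 61.0], [418.0, 61.0]]
0.011 -0.01 [[372.0, 79.0], [420.0, 79.0]]
0.011 -0.02 [[372.0, 99.0], [423.0, 99.0]]
0.011 -0.03 [[371.0, 122.0], [426.0, 122.0]]
0.011 -0.04 [[371.0, 148.0], [429.0, 148.0]]
cam in tool [ 0.07935403  0.00069036 -0.16909638] axis [-3.12464159e-01  9.41331599e-05  9.49929545e-01]
```

View pics/s3c.png

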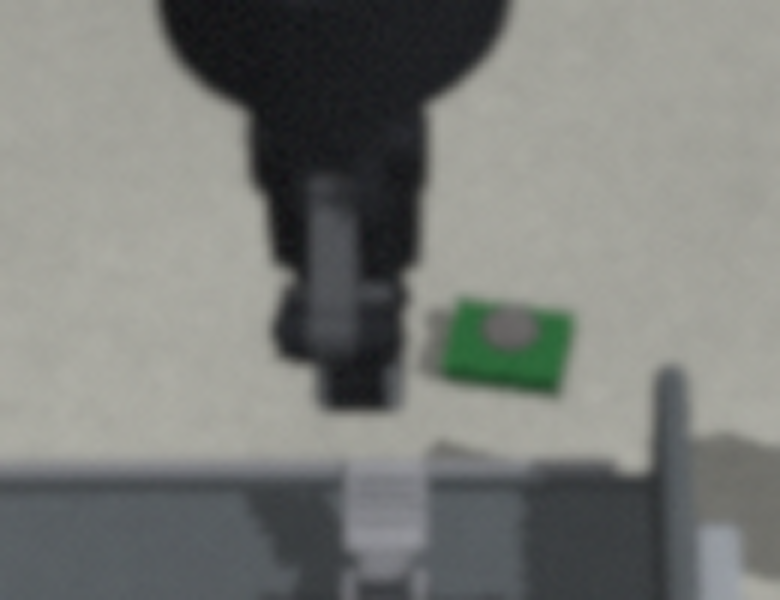

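```bash
python3 - <<'E'
from h import *
from cell import manip
p=[.5857,.1382,.285]
st=manip.get_state();print(st['t'],inan(st,p),plan(st,p,13.2,0,.085))
E
```

```text
3.35 (array([ 13.56,   0.74, 160.51]), array([ 0.05,  0.08, -0.56])) (array([-0.019, -0.009,  1.888]), np.float64(-0.082), array([0.5857, 0.1382, 0.    ]))
```

Request:
apply_moves(deltas=[[0,0,0,-0.08,1],[0,0,0.3,-0.08,1],[0,0,0.6,-0.08,1],[-0.01,0,0.9,-0.08,1],[-0.02,-0.01,1.2,-0.08,1],[-0.02,-0.01,1.5,-0.08,1],[-0.02,-0.01,1.7,-0.08,1],[-0.02,-0.01,1.9,-0.08,1],[-0.02,-0.01,1.9,-0.08,1],[-0.02,-0.01,1.9,-0.08,1]])

```text
t: 4.35
position: [0.5985, 0.1418, 0.0846]
tcp_rot: [0.0, 0.6, 0.8, 0.0]
contact_force: [-0.0, 0.5, 0.7]
grip_width: 0.0856
```

```bash
python3 - <<'E'
from h import *
from cell import manip
p=[.5857,.1382,.285]
st=manip.get_state();print(st['t'],inan(st,p),plan(st,p,13.2,0,.085))
im=manip.snapshot('wrist')[:,:,::-1];cv2.imwrite('pics/w4.png',im)
im=manip.snapshot('scene')[:,:,::-1]
cv2.imwrite('pics/s4c.png',cv2.resize(im[70:220,140:290],None,fx=4,fy=4,interpolation=cv2.INTER_CUBIC))
E
```

```text
4.35 (array([13.32, -0.11, 84.61]), array([0.12, 0.53, 0.69])) (array([ 0.003, -0.003, -0.01 ]), np.float64(-0.002), array([0.5857, 0.1382, 0.    ]))
```

View pics/w4.png

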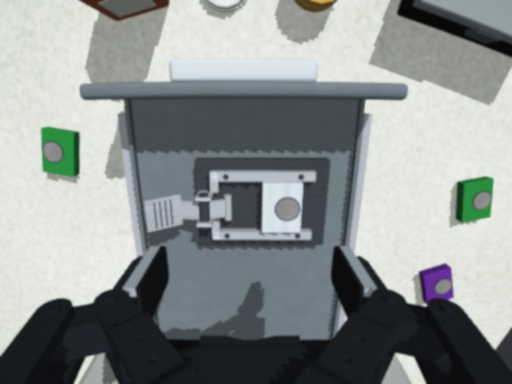

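View pics/s4c.png

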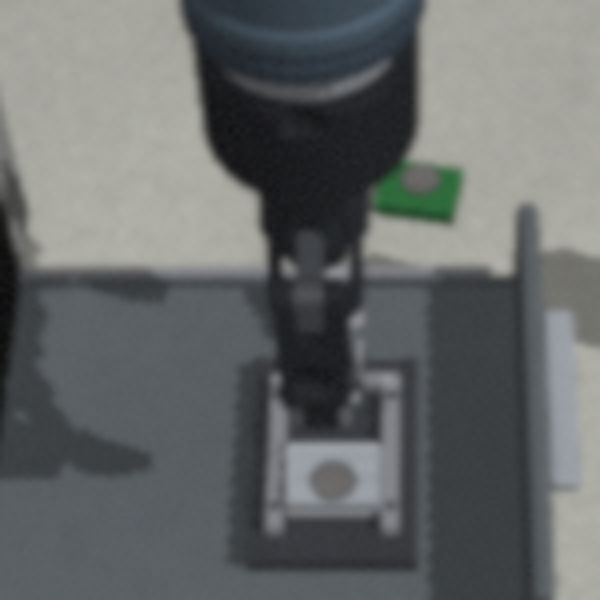

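```bash
python3 - <<'E'
from h import *
from cell import manip
p=[.5857,.1382,.285];cs=manip.camera_model('scene')
for x in (56,63,70):
  for z in (84.6,98,112,126,140): print(x,z,((proj(cs,w(p,[[x*1e-3,0,z*1e-3]]))[0]-[140,70])*4).round(0))
E
```

```text
56 84.6 [327. 467.]
56 98 [326. 449.]
56 112 [324. 429.]
56 126 [322. 409.]
56 140 [321. 388.]
63 84.6 [327. 482.]
63 98 [325. 464.]
63 112 [324. 444.]
63 126 [322. 424.]
63 140 [320. 404.]
70 84.6 [326. 497.]
70 98 [325. 479.]
70 112 [323. 460.]
70 126 [321. 440.]
70 140 [320. 419.]
```

Request:
apply_moves(deltas=[[0,0,0.2,0,1],[0,0,0.4,0,1],[0,0,0.6,0,1],[0,0,0.7,0,1],[0,0,0.7,0,1]])

```text
t: 4.95
position: [0.5976, 0.1416, 0.0555]
tcp_rot: [-0.0, 0.6, 0.8, -0.001]
contact_force: [0.2, -0.5, -0.2]
grip_width: 0.0853
```

Request:
apply_moves(deltas=[[0,0,0.1,0,1],[0,0,0.2,0,1],[0,0,0.2,0,1]])

```text
t: 5.25
position: [0.5979, 0.1418, 0.048]
tcp_rot: [-0.0, 0.6, 0.8, -0.0]
contact_force: [0.8, -0.8, 0.0]
grip_width: 0.0857
```

Request:
apply_moves(deltas=[[0,0,0.05,0,1],[0,0,0.1,0,1],[0,0,0.1,0,1]])

```text
t: 5.55
position: [0.5982, 0.1418, 0.0443]
tcp_rot: [-0.0, 0.6, 0.8, -0.0]
contact_force: [-0.5, -0.9, 0.2]
grip_width: 0.0856
```

```bash
python3 - <<'E'
from h import *
from cell import manip
p=[.5857,.1382,.285]
st=manip.get_state();print(st['t'],inan(st,p),plan(st,p,13.2,0,.085),st['grip_width'])
im=manip.snapshot('wrist')[:,:,::-1];cv2.imwrite('pics/w5.png',im[:, :])
E
```

```text
5.55 (array([13.02, -0.05, 44.29]), array([-0.7 , -0.72,  0.22])) (array([ 1.000e-03,  4.000e-03, -1.018e+00]), np.float64(-0.003), array([0.5857, 0.1382, 0.    ])) 0.08562136931909183
```

View pics/w5.png

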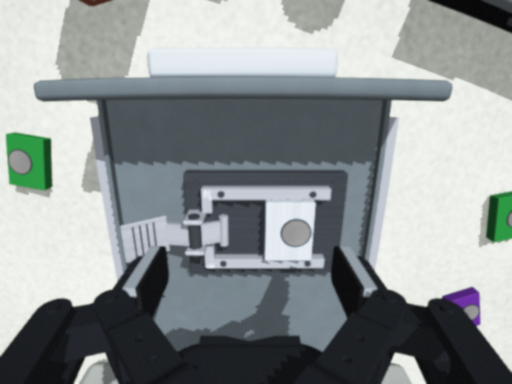

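Request:
apply_moves(deltas=[[0,0,0.1,0,1],[0,0,0.2,0,1],[0,0,0.2,0,1]])

```text
t: 5.9
position: [0.5978, 0.1417, 0.0357]
tcp_rot: [-0.0, 0.6, 0.8, -0.0]
contact_force: [0.1, -0.1, -0.3]
grip_width: 0.085
```

Request:
apply_moves(deltas=[[0,0,0.1,0,1],[0,0,0.2,0,1],[0,0,0.2,0,1]])

```text
t: 6.2
position: [0.5978, 0.1417, 0.0278]
tcp_rot: [-0.0, 0.6, 0.8, -0.0]
contact_force: [-1.1, -0.7, -0.0]
grip_width: 0.0854
```

```bash
python3 - <<'E'
from h import *
from cell import manip
p=[.5857,.1382,.285]
st=manip.get_state();print(st['t'],inan(st,p),plan(st,p,13.2,0,.085),st['grip_width'])
im=manip.snapshot('wrist')[:,:,::-1];cv2.imwrite('pics/w6.png',cv2.resize(im[150:384,60:450],None,fx=2,fy=2,interpolation=cv2.INTER_CUBIC))
im=manip.snapshot('scene')[:,:,::-1]
cv2.imwrite('pics/s6c.png',cv2.resize(im[120:220,170:270],None,fx=6,fy=6,interpolation=cv2.INTER_CUBIC))
E
```

```text
6.2 (array([ 1.260e+01, -1.000e-02,  2.779e+01]), array([-1.29, -0.34, -0.01])) (array([ 0.   ,  0.013, -1.43 ]), np.float64(-0.002), array([0.5857, 0.1382, 0.    ])) 0.08544073585375417
```

View pics/w6.png

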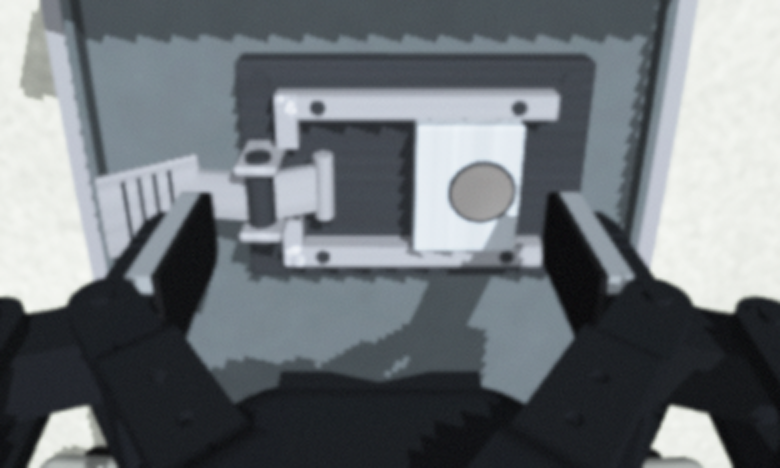

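View pics/s6c.png

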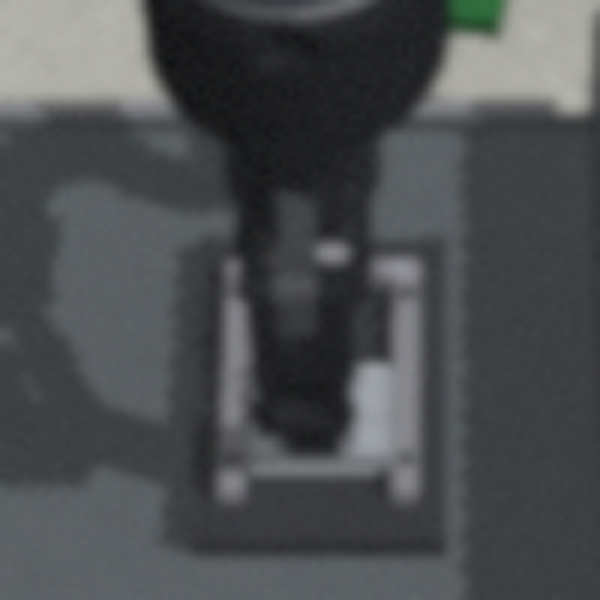

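The scene and wrist views agree that the fingertips sit about 28 mm higher than the stated TCP offset, and about 3.5 mm towards the housing. I'll shift tool x by +3.5 mm and go down by force.

Request:
apply_moves(deltas=[[0.05,0,0,0,1],[0.09,0,0.05,0,1],[0.09,0,0.1,0,1],[0.09,0,0.15,0,1],[0.09,0,0.15,0,1]])

```text
t: 6.8
position: [0.597, 0.1452, 0.0221]
tcp_rot: [-0.0, 0.6, 0.8, -0.0]
contact_force: [0.1, -0.5, 0.1]
grip_width: 0.0854
```

Request:
apply_moves(deltas=[[0,0,0.05,0,1],[0,0,0.1,0,1],[0,0,0.1,0,1]])

```text
t: 7.1
position: [0.5971, 0.1452, 0.0182]
tcp_rot: [-0.0, 0.6, 0.8, -0.0]
contact_force: [0.8, -0.2, -0.2]
grip_width: 0.0855
```

```bash
python3 - <<'E'
from h import *
from cell import manip
p=[.5857,.1382,.285]
st=manip.get_state();print(st['t'],inan(st,p),plan(st,p,13.2,3.5,.085),st['grip_width'])
im=manip.snapshot('wrist')[:,:,::-1];cv2.imwrite('pics/w7.png',cv2.resize(im[150:384,60:450],None,fx=2,fy=2,interpolation=cv2.INTER_CUBIC))
im=manip.snapshot('scene')[:,:,::-1]
cv2.imwrite('pics/s7c.png',cv2.resize(im[120:220,170:270],None,fx=6,fy=6,interpolation=cv2.INTER_CUBIC))
E
```

```text
7.1 (array([12.89,  3.49, 18.17]), array([ 0.71, -0.4 , -0.22])) (array([ 0.   ,  0.007, -1.671]), np.float64(-0.003), array([0.5857, 0.1382, 0.    ])) 0.08554965600599237
```

View pics/w7.png

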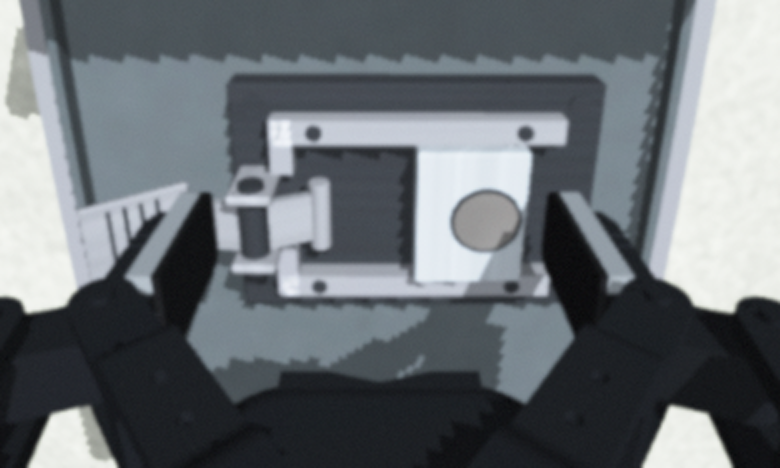

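View pics/s7c.png

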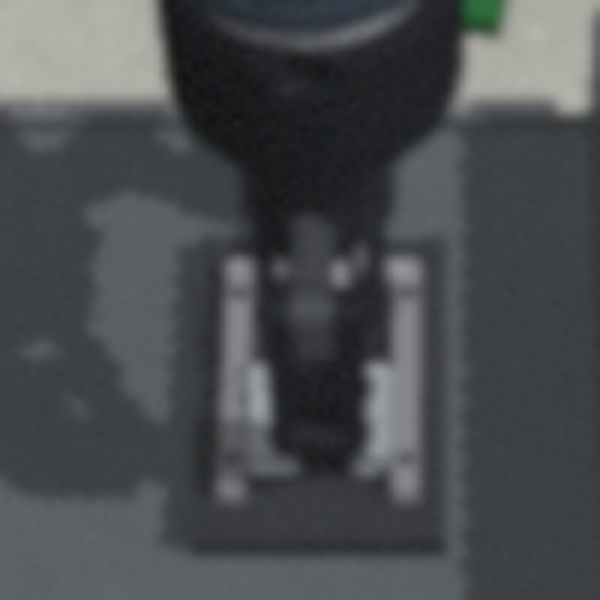

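Request:
apply_moves(deltas=[[0,0,0.05,0,1],[0,0,0.1,0,1],[0,0,0.1,0,1]])

```text
t: 7.5
position: [0.5975, 0.1453, 0.0146]
tcp_rot: [0.0, 0.6, 0.8, 0.0]
contact_force: [-0.9, -0.7, 3.6]
grip_width: 0.0854
```

Request:
apply_moves(deltas=[[0,0,0.05,0,1],[0,0,0.1,0,1],[0,0,0.1,0,1]])

```text
t: 7.8
position: [0.598, 0.1455, 0.0116]
tcp_rot: [0.0, 0.6, 0.8, 0.001]
contact_force: [-2.2, 0.4, 10.9]
grip_width: 0.0854
```

```bash
python3 - <<'E'
from h import *
from cell import manip
p=[.5857,.1382,.285]
st=manip.get_state();print(st['t'],inan(st,p),plan(st,p,13.2,3.5,.085),st['grip_width'])
im=manip.snapshot('wrist')[:,:,::-1];cv2.imwrite('pics/w8.png',cv2.resize(im[150:384,60:450],None,fx=2,fy=2,interpolation=cv2.INTER_CUBIC))
E
```

```text
7.8 (array([13.88,  3.53, 11.58]), array([-1.95,  1.01, 10.86])) (array([-0.   , -0.015, -1.835]), np.float64(-0.003), array([0.5857, 0.1382, 0.    ])) 0.08539852178902814
```

View pics/w8.png

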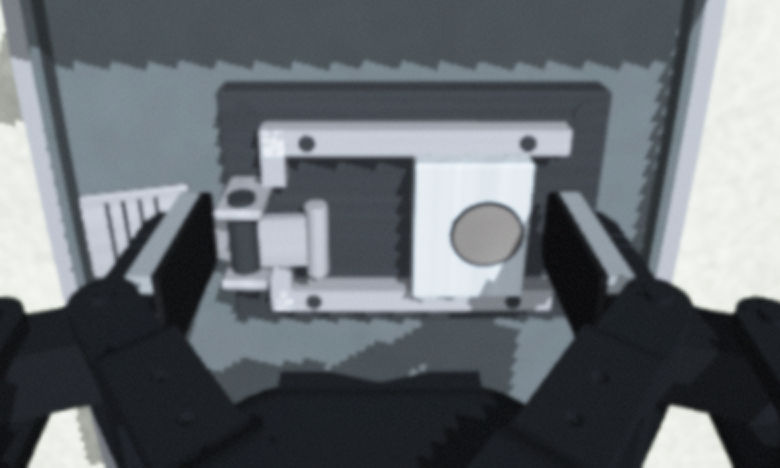

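Contact came at TCP z of about 15 mm, as the pictures predicted, so the open tips are about 41 mm above the TCP. I'll keep pressing.

Request:
apply_moves(deltas=[[0,-0.02,0.05,0,1],[0,-0.02,0.1,0,1],[0,-0.02,0.1,0,1]])

```text
t: 8.15
position: [0.5979, 0.1454, 0.0085]
tcp_rot: [0.001, 0.6, 0.8, 0.001]
contact_force: [-2.7, 0.5, 16.7]
grip_width: 0.0851
```

Request:
apply_moves(deltas=[[0,-0.01,0.05,0,1],[0,-0.01,0.08,0,1],[0,-0.01,0.08,0,1]])

```text
t: 8.45
position: [0.5969, 0.1451, 0.0063]
tcp_rot: [-0.0, 0.6, 0.8, 0.001]
contact_force: [-7.0, -0.6, 29.0]
grip_width: 0.0855
```

```bash
python3 - <<'E'
from h import *
from cell import manip
p=[.5857,.1382,.285]
st=manip.get_state();print(st['t'],inan(st,p),plan(st,p,13.2,3.5,.085),st['grip_width'])
im=manip.snapshot('wrist')[:,:,::-1];cv2.imwrite('pics/w9.png',cv2.resize(im[150:384,60:450],None,fx=2,fy=2,interpolation=cv2.INTER_CUBIC))
E
```

```text
8.45 (array([12.7 ,  3.42,  6.32]), array([-6.87,  1.36, 29.05])) (array([ 0.004,  0.014, -1.967]), np.float64(-0.006), array([0.5857, 0.1382, 0.    ])) 0.0854549431638982
```

View pics/w9.png

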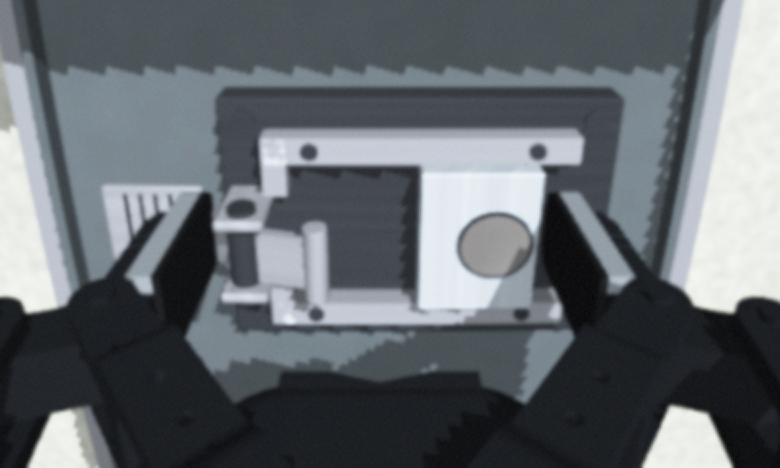

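The tail is now level at crop (150,215) and the nose is raised, with Fz at 29 N against the end stop. I'll start the push with the tail held down.

Request:
apply_moves(deltas=[[0,-0.05,-0.02,0,1],[0,-0.1,-0.02,0,1],[0,-0.15,-0.02,0,1],[0,-0.2,-0.02,0,1],[0,-0.2,-0.02,0,1]])

```text
t: 9.0
position: [0.5929, 0.1438, 0.0067]
tcp_rot: [0.003, 0.6, 0.8, 0.003]
contact_force: [4.6, 1.5, 11.4]
grip_width: 0.0856
```

```bash
python3 - <<'E'
from h import *
from cell import manip
p=[.5857,.1382,.285]
st=manip.get_state();print(st['t'],inan(st,p),plan(st,p,13.2,3.5,.085),st['grip_width'])
im=manip.snapshot('wrist')[:,:,::-1];cv2.imwrite('pics/w10.png',cv2.resize(im[150:384,60:450],None,fx=2,fy=2,interpolation=cv2.INTER_CUBIC))
E
```

```text
9.0 (array([8.51, 3.34, 6.66]), array([ 4.89,  0.15, 11.41])) (array([ 0.004,  0.134, -1.958]), np.float64(-0.002), array([0.5857, 0.1382, 0.    ])) 0.08562679644274789
```

View pics/w10.png

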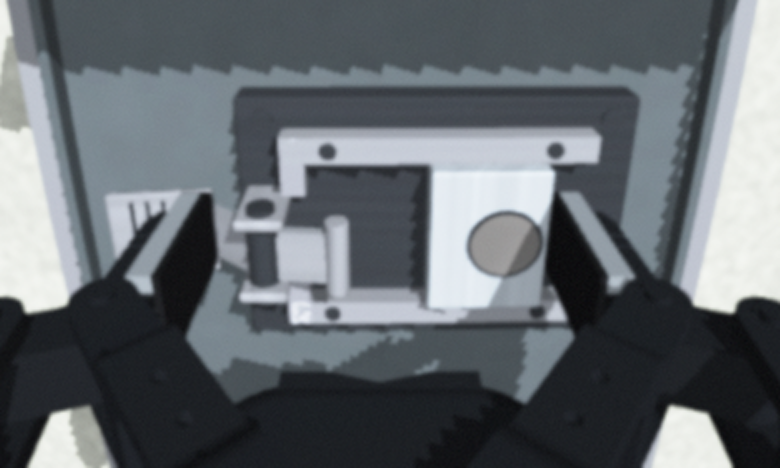

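Request:
apply_moves(deltas=[[0,0,0.04,0,1],[0,-0.03,0.08,0,1],[0,-0.06,0.1,0,1],[0,-0.1,0.1,0,1],[0,-0.1,0.1,0,1]])

```text
t: 9.55
position: [0.5934, 0.1439, 0.0047]
tcp_rot: [0.005, 0.6, 0.8, 0.007]
contact_force: [10.4, 3.3, 16.2]
grip_width: 0.0856
```

```bash
python3 - <<'E'
from h import *
from cell import manip
p=[.5857,.1382,.285]
st=manip.get_state();print(st['t'],inan(st,p),plan(st,p,13.2,3.5,.085),st['grip_width'])
im=manip.snapshot('wrist')[:,:,::-1];cv2.imwrite('pics/w11.png',cv2.resize(im[150:384,60:450],None,fx=2,fy=2,interpolation=cv2.INTER_CUBIC))
E
```

```text
9.55 (array([8.94, 3.29, 4.71]), array([10.9 ,  0.27, 16.16])) (array([ 0.004,  0.14 , -2.005]), np.float64(-0.002), array([0.5857, 0.1382, 0.    ])) 0.08556052349500473
```

View pics/w11.png

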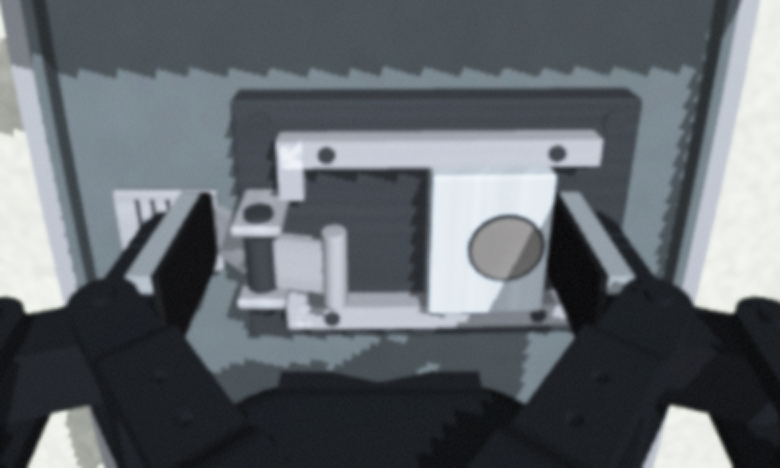

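Request:
apply_moves(deltas=[[0,-0.02,-0.02,0,0.95],[0,-0.04,-0.04,0,0.9],[0,-0.05,-0.06,0,0.85],[0,-0.06,-0.08,0,0.8],[0,-0.06,-0.08,0,0.8]])

```text
t: 10.1
position: [0.5891, 0.1427, 0.0075]
tcp_rot: [0.004, 0.6, 0.8, 0.005]
contact_force: [5.7, 2.5, 20.8]
grip_width: 0.0767
```

```bash
cat > look.py <<'E'
import sys
from h import *
from cell import manip
p=[.5857,.1382,.285]
n=sys.argv[1]
st=manip.get_state();print(st['t'],inan(st,p),st['grip_width'])
im=manip.snapshot('wrist')[:,:,::-1];cv2.imwrite(f'pics/{n}.png',cv2.resize(im[150:384,60:450],None,fx=2,fy=2,interpolation=cv2.INTER_CUBIC))
E
python3 look.py w12
```

```text
10.1 (array([4.53, 3.35, 7.53]), array([ 6.12,  0.78, 20.77])) 0.07671500141585356
```

View pics/w12.png

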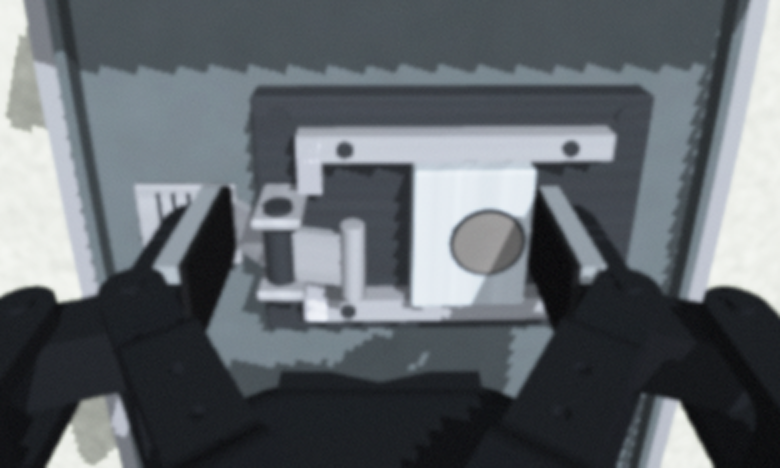

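Request:
apply_moves(deltas=[[0,-0.03,-0.02,0,0.75],[0,-0.06,-0.04,0,0.7],[0,-0.09,-0.06,0,0.65],[0,-0.11,-0.08,0,0.6],[0,-0.11,-0.08,0,0.6]])

```text
t: 10.65
position: [0.5849, 0.1415, 0.0103]
tcp_rot: [0.004, 0.6, 0.8, 0.005]
contact_force: [7.1, 2.2, 15.7]
grip_width: 0.0687
```

```bash
python3 look.py w13
```

```text
10.65 (array([ 0.2 ,  3.35, 10.32]), array([ 7.43,  0.09, 15.7 ])) 0.06871663946758153
```

View pics/w13.png

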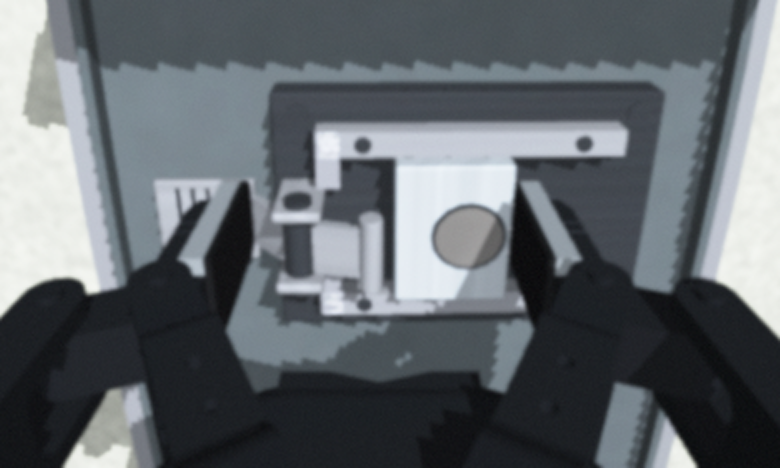

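Request:
apply_moves(deltas=[[0,0,0.02,0,0.6],[0,-0.03,0,0,0.55],[0,-0.06,-0.015,0,0.5],[0,-0.08,-0.03,0,0.45],[0,-0.08,-0.03,0,0.45]])

```text
t: 11.2
position: [0.5819, 0.1406, 0.0119]
tcp_rot: [0.004, 0.6, 0.8, 0.005]
contact_force: [6.1, 2.1, 20.9]
grip_width: 0.0621
```

```bash
python3 look.py w14
```

```text
11.2 (array([-2.97,  3.34, 11.87]), array([ 6.43,  0.29, 20.85])) 0.06207198721116841
```

View pics/w14.png

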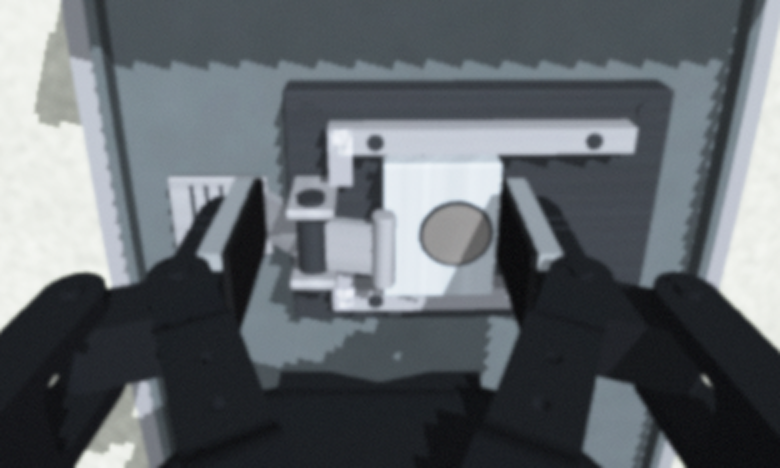

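The raised nose at crop (385,250) is now over the holder's leading edge, with no rise in resistance. I'll continue.

Request:
apply_moves(deltas=[[0,-0.03,-0.01,0,0.4],[0,-0.06,-0.02,0,0.35],[0,-0.08,-0.035,0,0.3],[0,-0.08,-0.035,0,0.3]])

```text
t: 11.65
position: [0.5788, 0.1396, 0.0132]
tcp_rot: [0.004, 0.6, 0.8, 0.005]
contact_force: [5.7, 1.9, 20.9]
grip_width: 0.0554
```

```bash
python3 look.py w15
```

```text
11.65 (array([-6.23,  3.33, 13.25]), array([ 6.04,  0.17, 20.91])) 0.055373505271710075
```

View pics/w15.png

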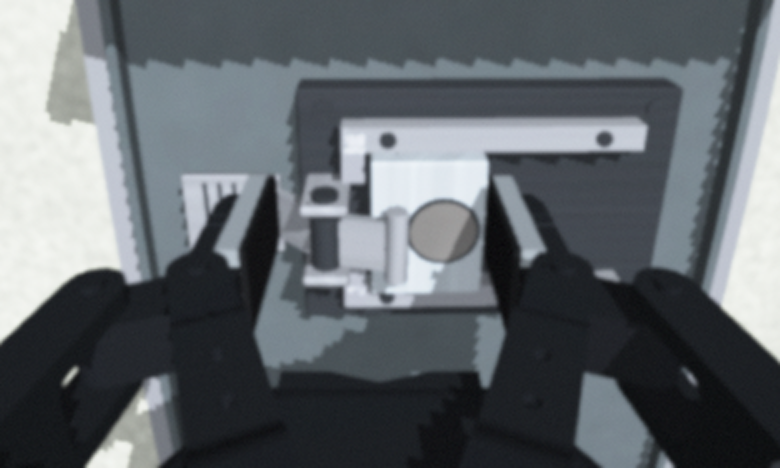

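Request:
apply_moves(deltas=[[0,-0.02,-0.005,0,0.27],[0,-0.03,-0.01,0,0.24],[0,-0.03,-0.01,0,0.24]])

```text
t: 12.0
position: [0.5781, 0.1395, 0.0137]
tcp_rot: [0.004, 0.6, 0.8, 0.005]
contact_force: [5.9, 2.4, 20.5]
grip_width: 0.0533
```

Request:
apply_moves(deltas=[[0,-0.02,-0.005,0,0.22],[0,-0.03,-0.01,0,0.19],[0,-0.03,-0.01,0,0.19]])

```text
t: 12.3
position: [0.5786, 0.1396, 0.0144]
tcp_rot: [0.005, 0.6, 0.8, 0.007]
contact_force: [8.7, 3.5, 16.4]
grip_width: 0.0513
```

```bash
python3 look.py w16
```

```text
12.3 (array([-6.44,  3.34, 14.35]), array([ 9.39,  0.95, 16.35])) 0.05129294028531329
```

View pics/w16.png

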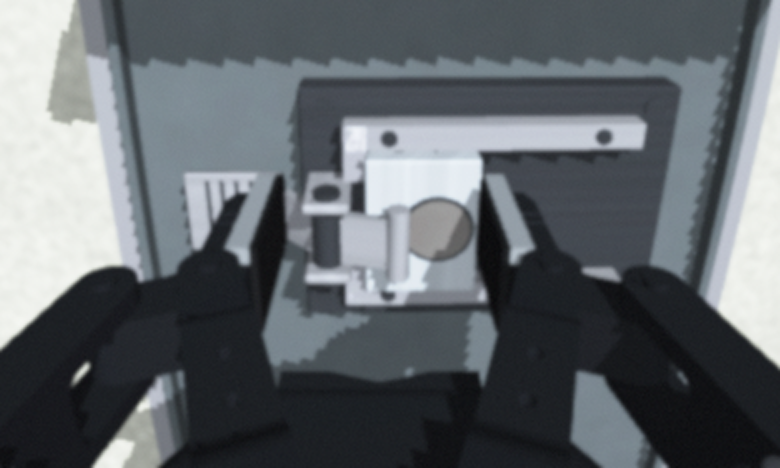

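Request:
apply_moves(deltas=[[0,-0.05,0.03,0,0.19],[0,-0.1,0.03,0,0.19],[0,-0.15,0.03,0,0.19],[0,-0.2,0.03,0,0.19],[0,-0.2,0.03,0,0.19]])

```text
t: 12.85
position: [0.5788, 0.1397, 0.0152]
tcp_rot: [0.01, 0.599, 0.8, 0.013]
contact_force: [22.7, 6.0, 10.6]
grip_width: 0.0514
```

```bash
python3 look.py w17
```

```text
12.85 (array([-6.21,  3.38, 15.22]), array([23.51, -0.65, 10.55])) 0.05137045731500306
```

View pics/w17.png

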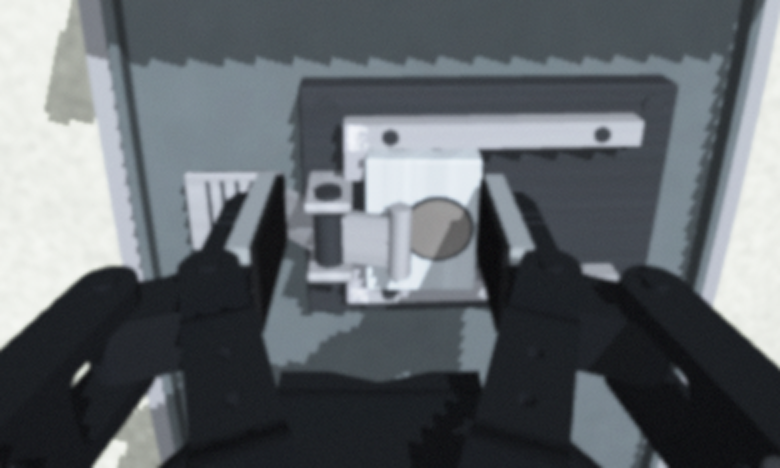

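The holder is home: Fx rose to 23 N with no movement, and the pusher face sits at x of about 20 mm. With the tail still pressed, I'll relax the push, open slightly so the pusher leaves the holder, and then rise.

Request:
apply_moves(deltas=[[0,0.05,0,0,0.19],[0,0.1,0,0,0.19],[0,0.15,0,0,0.19],[0,0.2,0,0,0.19],[0,0.2,0,0,0.19]])

```text
t: 13.4
position: [0.5787, 0.1397, 0.0141]
tcp_rot: [0.005, 0.6, 0.8, 0.007]
contact_force: [6.9, 2.9, 27.2]
grip_width: 0.0515
```

Request:
apply_moves(deltas=[[0,0,0.01,0,0.25],[0,0,0.02,0,0.3],[0,0,0.02,0,0.3]])

```text
t: 13.7
position: [0.579, 0.1397, 0.0133]
tcp_rot: [0.005, 0.6, 0.8, 0.007]
contact_force: [6.9, 2.7, 26.1]
grip_width: 0.0556
```

```bash
python3 look.py w18
```

```text
13.7 (array([-6.05,  3.3 , 13.29]), array([ 7.38,  0.63, 26.14])) 0.05556203535025527
```

View pics/w18.png

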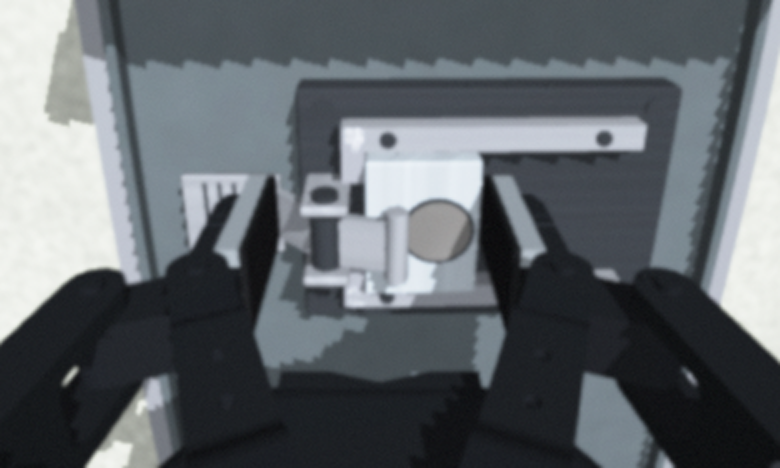

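Request:
apply_moves(deltas=[[0,0.06,-0.05,0,0.3],[0,0.08,-0.1,0,0.3],[0,0.1,-0.15,0,0.3],[0,0.1,-0.2,0,0.3],[0,0.1,-0.25,0,0.3],[0,0.1,-0.3,0,0.3],[0,0.1,-0.35,0,0.3],[0,0.1,-0.35,0,0.3]])

```text
t: 14.55
position: [0.576, 0.139, 0.0225]
tcp_rot: [0.002, 0.6, 0.8, 0.002]
contact_force: [6.3, 0.4, -1.2]
grip_width: 0.0555
```

```bash
python3 look.py w19
```

```text
14.55 (array([-9.12,  3.48, 22.49]), array([ 6.19, -1.35, -1.19])) 0.05547701378312698
```

View pics/w19.png

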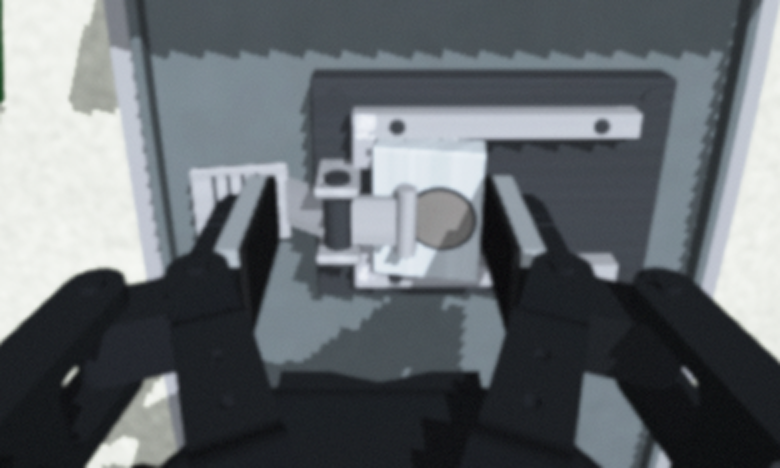

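The pusher drifted back onto the holder during the rise and may be dragging its edge up. I'll back it away in +x before going higher.

Request:
apply_moves(deltas=[[0,0.06,0,0,0.3],[0,0.12,0,0,0.3],[0,0.18,0,0,0.3],[0,0.18,0,0,0.3]])

```text
t: 15.0
position: [0.5802, 0.1403, 0.0216]
tcp_rot: [-0.0, 0.6, 0.8, -0.0]
contact_force: [-0.5, 0.1, -0.8]
grip_width: 0.0558
```

```bash
python3 look.py w20
```

```text
15.0 (array([-4.66,  3.55, 21.64]), array([-0.48,  0.23, -0.78])) 0.05576653178875544
```

View pics/w20.png

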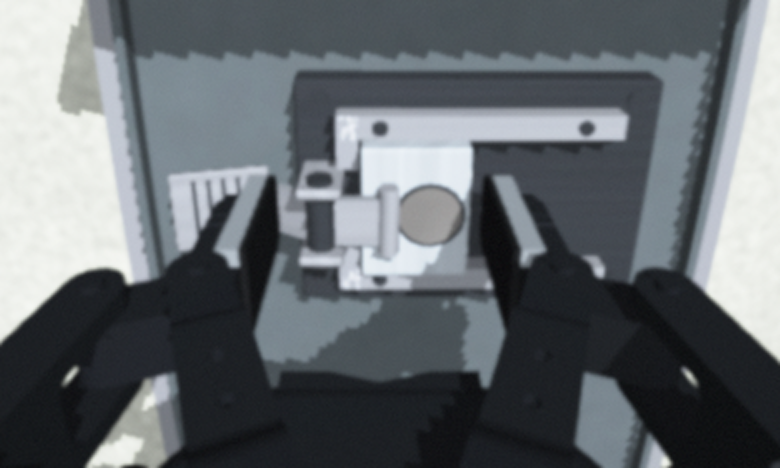

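Request:
apply_moves(deltas=[[0,0,-0.1,0,0.3],[0,0,-0.3,0,0.3],[0,0,-0.6,0,0.3],[0,0,-1,0,0.3],[0,0,-1.5,0,0.3],[0,0,-2,0,0.3],[0,0,-2.5,0,0.3],[0,0,-2.5,0,0.3],[0,0,-2.5,0,0.3]])

```text
t: 15.95
position: [0.5808, 0.1405, 0.123]
tcp_rot: [0.0, 0.6, 0.8, 0.001]
contact_force: [-0.1, -0.0, -0.5]
grip_width: 0.0558
```

```bash
python3 - <<'E'
from h import *
from cell import manip
p=[.5857,.1382,.285]
st=manip.get_state();print(st['t'],inan(st,p))
cm=manip.camera_model('wrist');np.save('cw21.npy',np.array([cm],dtype=object))
im=manip.snapshot('wrist')[:,:,::-1];cv2.imwrite('pics/w21.png',cv2.resize(im[130:240,170:320],None,fx=5.3,fy=5.3,interpolation=cv2.INTER_CUBIC))
im=manip.snapshot('scene')[:,:,::-1];cv2.imwrite('pics/s21.png',im)
im=manip.snapshot('top')[:,:,::-1];cv2.imwrite('pics/t21.png',im)
E
```

```text
15.95 (array([ -4.04,   3.6 , 123.  ]), array([-0.1 , -0.  , -0.45]))
```

View pics/w21.png

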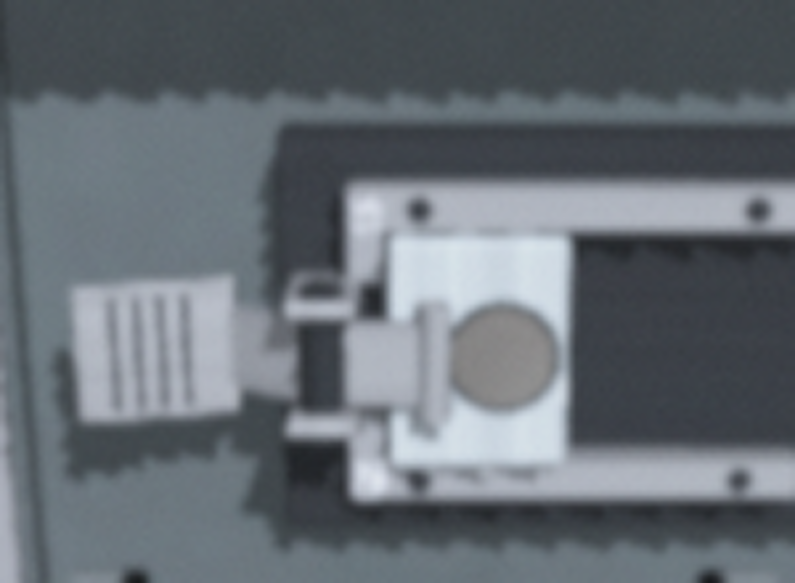

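View pics/s21.png

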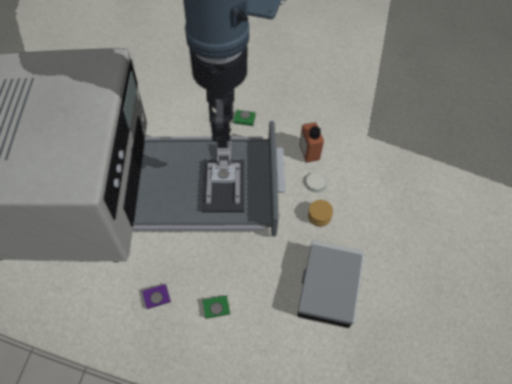

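```bash
python3 - <<'E'
from h import *
cw=np.load('cw21.npy',allow_pickle=True)[0]
def k(u,v):return (170+(u+.5)/5.3-.5,130+(v+.5)/5.3-.5)
F=[(0,(-10,20.75,48),k(382,237)),(0,(0,10,56),k(450,303)),(0,(0,-10,56),k(447,432)),
(1,(-15,20,52),k(389,237)),(1,(15,20,52),k(573,237)),(1,(15,-20,52),k(568,466)),(1,(-15,-20,52),k(389,466)),
(0,(-14,11.5,60),k(357,300)),(0,(-14,-11.5,60),k(352,435))]
F=[f for f in F if f[1][0] not in(0,)]
def f(x):
    o=[]
    for h,P,px in F:
        P=np.array(P)*1e-3
        if h:P[0]+=x[3]
        o.append(proj(cw,w(x[:3],P))[0]-px)
    return np.array(o).ravel()
r=least_squares(f,[.5857,.1382,.285,.005]);print(r.x);print(f(r.x).reshape(-1,2).round(2))
g=lambda x:f([.5857,.1382,.285,x[0]])[:].reshape(-1,2)[1:5].ravel()
print(least_squares(g,[.005]).x)
E
python3 - <<'E'
import cv2
im=cv2.imread('pics/s21.png')[130:220,180:260];cv2.imwrite('pics/s21c.png',cv2.resize(im,None,fx=7,fy=6.6,interpolation=cv2.INTER_CUBIC))
E
```

```text
[0.5855778  0.13779736 0.28235812 0.00647917]
[[-0.2  -1.65]
 [ 0.09  0.35]
 [ 0.12  0.46]
 [-0.46 -0.04]
 [ 0.24 -0.11]
 [-0.51  0.59]
 [ 0.72  0.37]]
[0.00624646]
```

View pics/s21c.png

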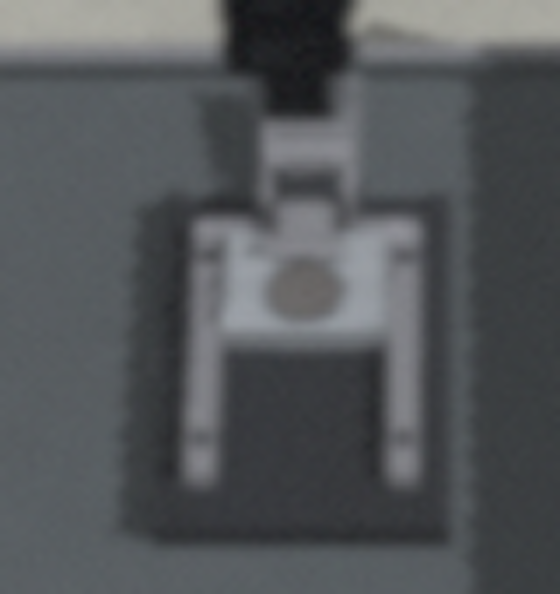

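View pics/t21.png

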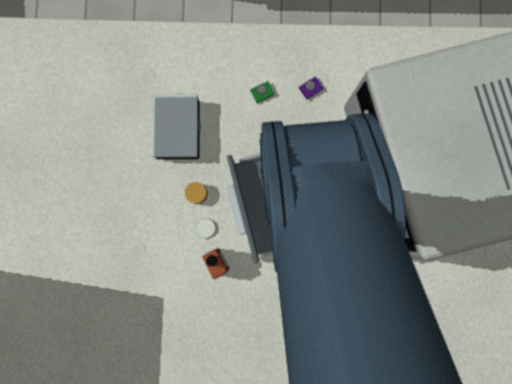

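The holder is clamped, but the fit puts its centre at x of about 6.3 mm instead of 5, so there may be a gap of about 1 mm. I'll take a closer look.

Request:
apply_moves(deltas=[[-0.3,0.1,0.4,0,0.3],[-0.6,0.2,0.8,0,0.3],[-0.8,0.2,1.2,0,0.3],[-0.8,0.2,1.5,0,0.3],[-0.8,0.2,1.5,0,0.3],[-0.8,0.2,1.5,0,0.3]])

```text
t: 16.7
position: [0.5968, 0.1122, 0.0614]
tcp_rot: [-0.0, 0.599, 0.8, -0.0]
contact_force: [0.3, 1.1, 0.6]
grip_width: 0.0553
```

```bash
python3 - <<'E'
from h import *
from cell import manip
cm=manip.camera_model('wrist');np.save('cw22.npy',np.array([cm],dtype=object))
ims=[manip.snapshot('wrist')[:,:,::-1].astype(float) for i in range(4)]
im=np.mean(ims,0).astype('uint8');cv2.imwrite('pics/w22raw.png',im)
cv2.imwrite('pics/w22.png',cv2.resize(im[130:290,130:380],None,fx=3.2,fy=3.2,interpolation=cv2.INTER_CUBIC))
E
```

```text
(no output)
```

View pics/w22.png

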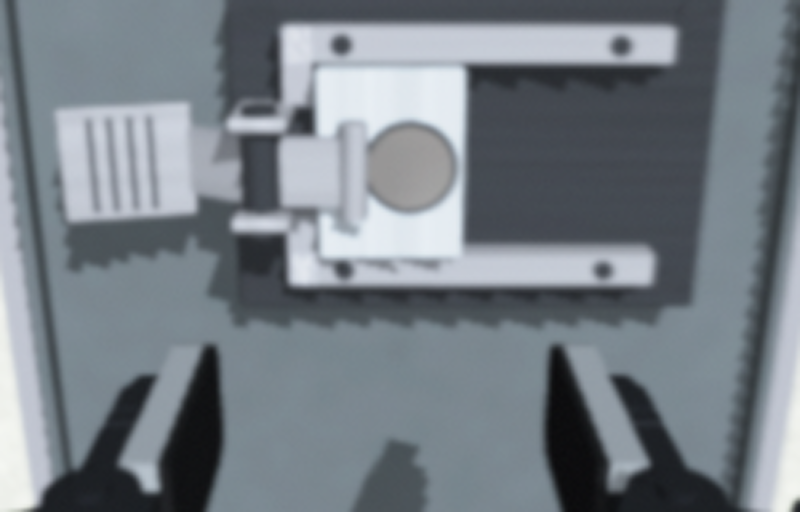

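```bash
python3 - <<'E'
import cv2
im=cv2.imread('pics/w22raw.png')[135:220,210:290];cv2.imwrite('pics/w22z.png',cv2.resize(im,None,fx=7,fy=7,interpolation=cv2.INTER_LANCZOS4))
E
```

```text
(no output)
```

View pics/w22z.png

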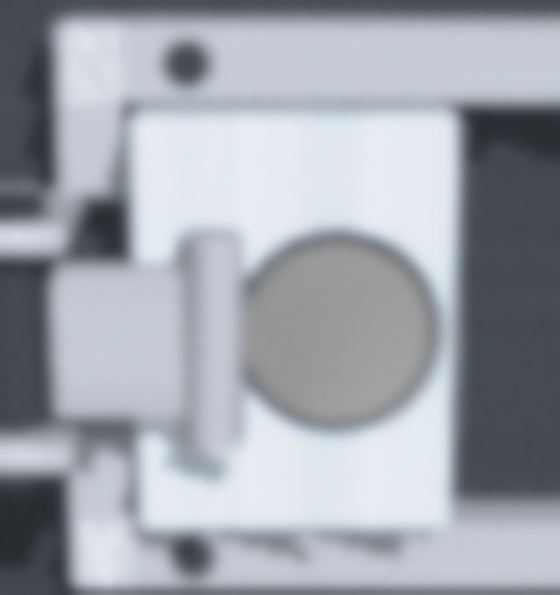

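There's a gap of about 1 mm at the rear stops; the pusher dragged the holder during release. I'll redo it in the proper order: press the tail, push home, withdraw the pusher fully while the tail stays down, then let go.

```bash
python3 - <<'E'
from h import *
from cell import manip
p=[.5857,.1382,.285]
st=manip.get_state();print(st['t'],inan(st,p),plan(st,p,-6,3.5,.036))
E
```

```text
16.9 (array([  4.19, -28.03,  62.65]), array([ 0.94, -0.12,  0.66])) (array([ 0.788, -0.255,  0.666]), np.float64(0.004), array([0.5857, 0.1382, 0.    ]))
```

Request:
apply_moves(deltas=[[0.3,-0.1,0,0,0.41],[0.6,-0.2,0,0,0.41],[0.79,-0.25,0,0,0.41],[0.79,-0.25,0.1,0,0.41],[0.79,-0.25,0.3,0,0.41],[0.79,-0.25,0.5,0,0.41],[0.79,-0.25,0.67,0,0.41],[0.79,-0.25,0.67,0,0.41]])

```text
t: 17.7
position: [0.5777, 0.1386, 0.0336]
tcp_rot: [-0.001, 0.6, 0.8, -0.001]
contact_force: [-0.1, -0.5, 0.8]
grip_width: 0.0603
```

```bash
python3 look.py w23
```

```text
17.7 (array([-7.52,  2.66, 33.63]), array([-0.24, -0.43,  0.84])) 0.06033440325103257
```

View pics/w23.png

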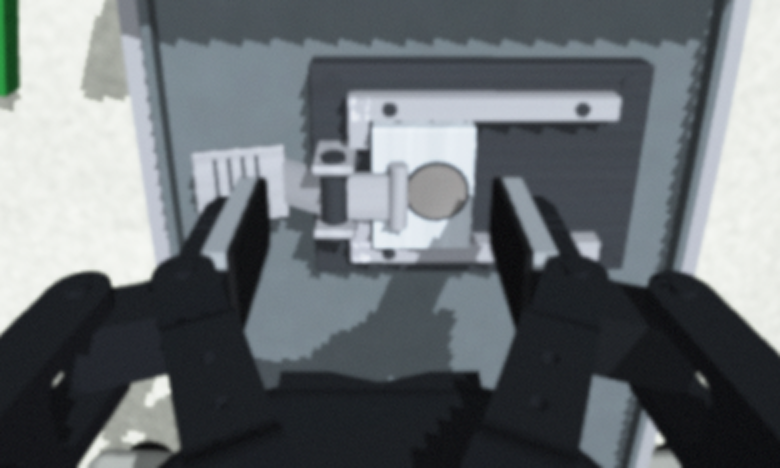

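Request:
apply_moves(deltas=[[0.01,0.05,0,0,0.41],[0.01,0.05,0.1,0,0.41],[0.01,0.05,0.2,0,0.41],[0.01,0.05,0.3,0,0.41],[0.01,0.05,0.4,0,0.41],[0.01,0.05,0.4,0,0.41]])

```text
t: 18.35
position: [0.5799, 0.1402, 0.0184]
tcp_rot: [-0.0, 0.6, 0.8, -0.0]
contact_force: [-0.3, -0.1, 1.1]
grip_width: 0.0603
```

Request:
apply_moves(deltas=[[0,0,0.05,0,0.41],[0,0,0.1,0,0.41],[0,0,0.15,0,0.41],[0,0,0.15,0,0.41]])

```text
t: 18.75
position: [0.5817, 0.1406, 0.0143]
tcp_rot: [0.001, 0.6, 0.8, 0.001]
contact_force: [-1.3, 0.1, 10.7]
grip_width: 0.0603
```

```bash
python3 look.py w24
```

```text
18.75 (array([-3.14,  3.47, 14.35]), array([-1.23,  0.48, 10.72])) 0.06033352826050486
```

View pics/w24.png

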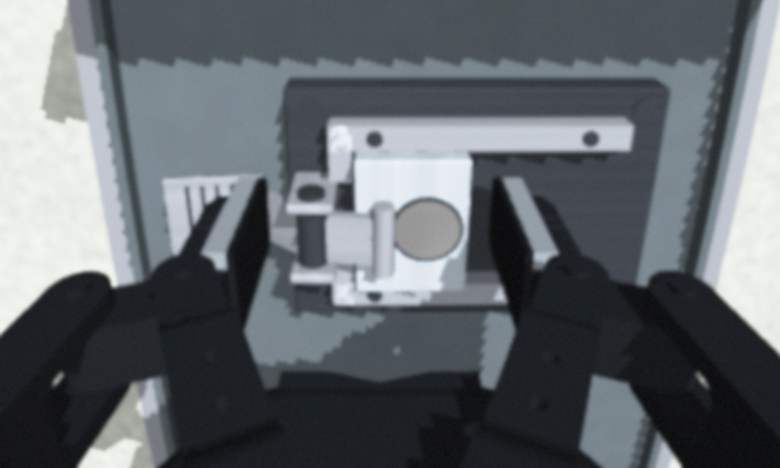

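Request:
apply_moves(deltas=[[0,0,0.06,0,0.41],[0,0,0.11,0,0.41],[0,-0.02,0.11,0,0.37],[0,-0.05,0.1,0,0.32],[0,-0.08,0.09,0,0.27],[0,-0.08,0.09,0,0.27]])

```text
t: 19.4
position: [0.5793, 0.1399, 0.0132]
tcp_rot: [0.001, 0.6, 0.8, 0.002]
contact_force: [-5.9, -0.4, 30.4]
grip_width: 0.0546
```

Request:
apply_moves(deltas=[[0,-0.02,-0.005,0,0.24],[0,-0.05,-0.01,0,0.21],[0,-0.08,-0.015,0,0.19],[0,-0.08,-0.015,0,0.19]])

```text
t: 19.8
position: [0.5786, 0.1397, 0.0141]
tcp_rot: [0.002, 0.6, 0.8, 0.003]
contact_force: [0.2, 0.6, 25.7]
grip_width: 0.0515
```

```bash
python3 look.py w25
```

```text
19.8 (array([-6.35,  3.43, 14.08]), array([ 0.32,  0.49, 25.74])) 0.05153781049608193
```

View pics/w25.png

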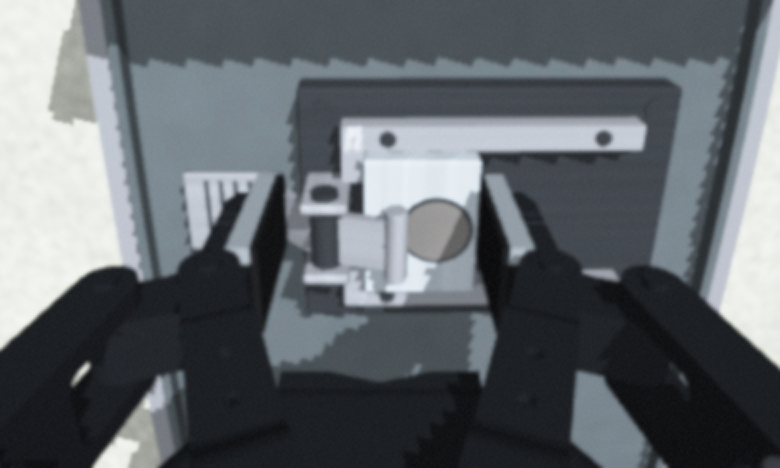

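Request:
apply_moves(deltas=[[0,-0.05,0,0,0.18],[0,-0.1,0,0,0.17],[0,-0.15,0,0,0.16],[0,-0.2,0,0,0.15],[0,-0.25,0,0,0.15],[0,-0.25,0,0,0.15]])

```text
t: 20.45
position: [0.5792, 0.1398, 0.0162]
tcp_rot: [0.009, 0.599, 0.8, 0.011]
contact_force: [19.4, 6.0, 12.2]
grip_width: 0.0497
```

```bash
python3 look.py w26; python3 - <<'E'
import cv2
im=cv2.imread('pics/w26.png')[110:330,300:520];cv2.imwrite('pics/w26z.png',cv2.resize(im,None,fx=2.7,fy=2.7,interpolation=cv2.INTER_CUBIC))
E
```

```text
20.45 (array([-5.78,  3.38, 16.22]), array([20.33,  0.27, 12.17])) 0.04974712708838172
```

View pics/w26z.png

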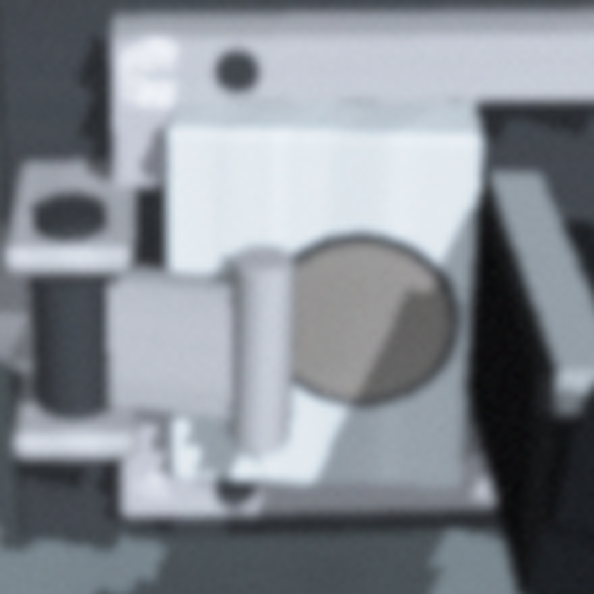

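Hard stop again. Now I'll relax the push and withdraw the pusher about 10 mm with the tail still held down.

Request:
apply_moves(deltas=[[0,0.05,0,0,0.15],[0,0.1,0,0,0.15],[0,0.14,0,0,0.15],[0,0.18,0,0,0.15],[0,0.18,0,0,0.15]])

```text
t: 21.0
position: [0.5792, 0.1398, 0.0152]
tcp_rot: [0.004, 0.6, 0.8, 0.006]
contact_force: [3.5, 2.8, 27.7]
grip_width: 0.0496
```

Request:
apply_moves(deltas=[[0,0.05,0.01,0,0.22],[0,0.1,0.03,0,0.29],[0,0.15,0.05,0,0.36],[0,0.2,0.06,0,0.42],[0,0.2,0.06,0,0.42]])

```text
t: 21.5
position: [0.5819, 0.1406, 0.0116]
tcp_rot: [0.001, 0.6, 0.8, 0.002]
contact_force: [-4.7, -1.3, 32.0]
grip_width: 0.0606
```

```bash
python3 look.py w27; python3 - <<'E'
import cv2
im=cv2.imread('pics/w27.png')[110:330,280:530];cv2.imwrite('pics/w27z.png',cv2.resize(im,None,fx=2.7,fy=2.7,interpolation=cv2.INTER_CUBIC))
E
```

```text
21.5 (array([-2.96,  3.38, 11.62]), array([-4.85,  0.04, 32.03])) 0.0605813002148584
```

View pics/w27z.png

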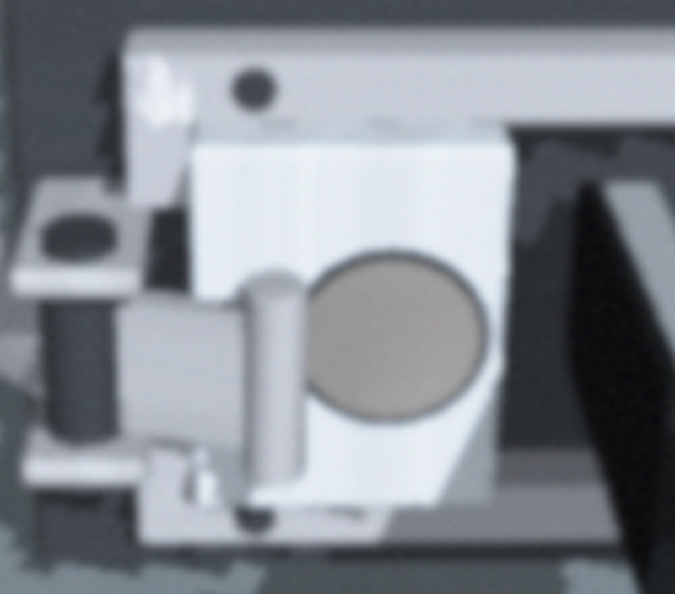

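The holder is against the stops and the pusher is clear of it. Now I'll let the clip go by rising.

Request:
apply_moves(deltas=[[0,-0.02,-0.06,0,0.42],[0,-0.04,-0.12,0,0.42],[0,-0.06,-0.18,0,0.42],[0,-0.06,-0.24,0,0.42],[0,-0.06,-0.3,0,0.42],[0,-0.06,-0.4,0,0.42],[0,-0.06,-0.6,0,0.42],[0,-0.06,-0.9,0,0.42],[-0.3,0,-1.2,0,0.42],[-0.6,0.2,-1.3,0,0.42],[-0.8,0.3,-1.3,0,0.42],[-0.8,0.3,-1.3,0,0.42],[-0.8,0.3,-1.3,0,0.42]])

```text
t: 22.85
position: [0.5995, 0.1123, 0.0591]
tcp_rot: [-0.0, 0.6, 0.8, -0.0]
contact_force: [0.6, 1.4, 0.2]
grip_width: 0.0603
```

```bash
python3 - <<'E'
from h import *
from cell import manip
cm=manip.camera_model('wrist');np.save('cw28.npy',np.array([cm],dtype=object))
ims=[manip.snapshot('wrist')[:,:,::-1].astype(float) for i in range(4)]
im=np.mean(ims,0).astype('uint8');cv2.imwrite('pics/w28raw.png',im)
cv2.imwrite('pics/w28.png',cv2.resize(im[130:290,130:380],None,fx=3.2,fy=3.2,interpolation=cv2.INTER_CUBIC))
print(manip.get_state()['contact_force'])
E
```

```text
[-0.2924989   0.14351596  0.3011384 ]
```

View pics/w28.png

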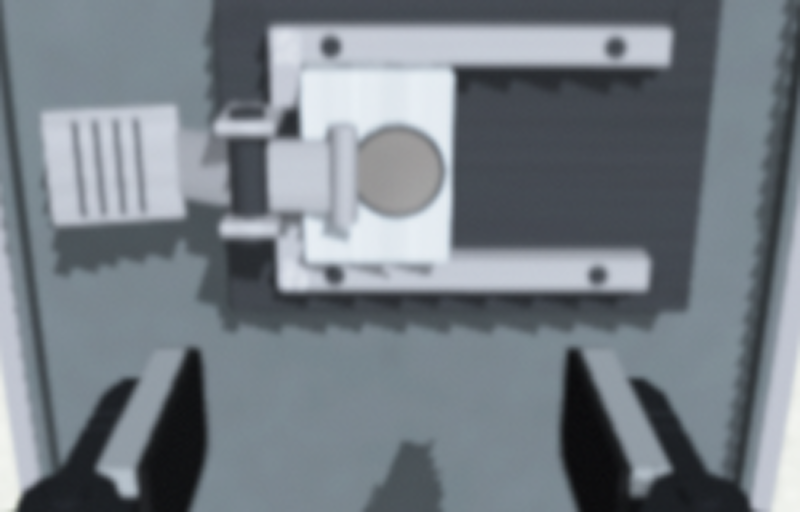

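```bash
python3 - <<'E'
import cv2
im=cv2.imread('pics/w28raw.png')[135:220,205:285];cv2.imwrite('pics/w28z.png',cv2.resize(im,None,fx=7,fy=7,interpolation=cv2.INTER_LANCZOS4))
E
```

```text
(no output)
```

View pics/w28z.png

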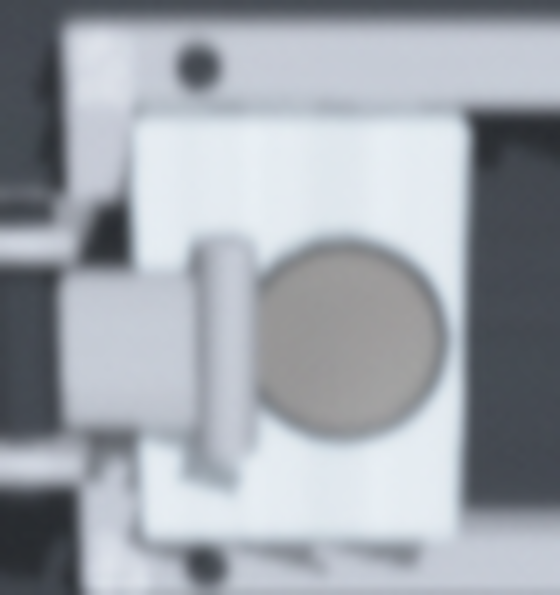

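The dark line at the stops is gone, and the edge is about 0.7 mm nearer the rail hole than before. I'll move clear, do a last check and hand in.

Request:
apply_moves(deltas=[[0,0,-0.5,0,0.42],[0,0,-1,0,0.42],[0,0,-1.5,0,0.42],[0,0,-2,0,0.42],[0,0,-2.5,0,0.42],[0,0,-2.5,0,0.42],[0,0,-2.5,0,0.42]])

```text
t: 23.75
position: [0.5995, 0.1131, 0.1594]
tcp_rot: [-0.0, 0.599, 0.8, 0.0]
contact_force: [-1.1, -0.4, -0.9]
grip_width: 0.0607
```

```bash
python3 - <<'E'
from cell import manip
import cv2
im=manip.snapshot('wrist')[:,:,::-1];cv2.imwrite('pics/w29.png',im)
im=manip.snapshot('scene')[:,:,::-1];cv2.imwrite('pics/s29.png',im)
print(manip.get_state()['t'],manip.get_state()['contact_force'])
E
```

```text
23.85 [-0.31991237 -0.01584189 -0.07221959]
```

View pics/w29.png

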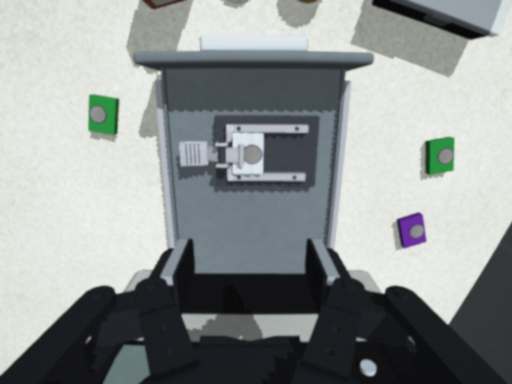

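View pics/s29.png

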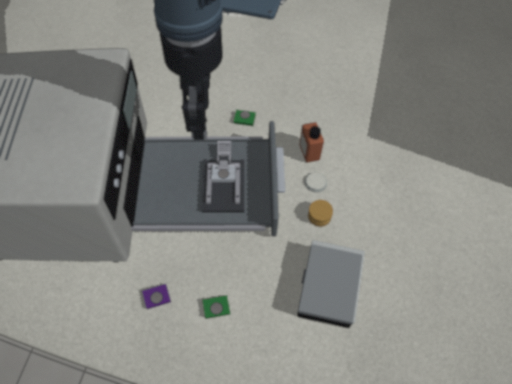

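The holder is clamped under the nose at about (248,154) in the wrist view. The other things on the bench haven't moved, and the arm is clear.

```bash
python3 -c "
from cell import manip
print(manip.job_done())"
```

```text
the job is handed in; nothing more can be done
None
```

The holder is home against the rear stops, clamped by the clip, and the job is handed in at about 24 s. I pressed the tail down with one fingertip and, keeping it down, pushed the holder under the raised nose with the other until it hit the stops (about 20 N with no more movement). Then I let the clip go and moved clear.

**Went wrong, then mended:** On the first release the pushing fingertip dragged on the holder and left a gap of about 1 mm at the stops. I pressed the tail again, pushed the holder home (20 N again), drew the pushing fingertip back while the tail was still down, and only then let go.

**Last checks:** An enlarged wrist picture after the second release shows no visible gap at the stops, with the holder about 0.7 mm further in than before. The holder looks flat and clamped, and the force on the tool is near zero. The other things on the bench look unmoved in the scene picture.

**Disagreed with the description:**
- The open fingertips sat about 28 mm higher than the stated tool dimensions imply, and about 3.5 mm to one side. I relied on the pictures and contact force instead.
- I did not refit the holder's position after the second push. The earlier fit gave a centre of 6.2–6.5 mm against the nominal 5 mm, so that 0.7 mm leaves it within about 1 mm of nominal.

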